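# Load the drawer-pull borer and start its feed

## Task

Load the three wooden drawer pulls lying on the bench into the boring machine's sloping feed rails: each pull hangs head up, its tenon down through the slot between the two bars and the head's underside flat on them, and all three must slide down to queue against the stop at the lower end. Then start the feed by turning the outer ring of the control box's dial clockwise all the way to its stop, leaving the small speed knob in its centre as it is set. Do not disturb the glue bottle and the screwdriver, and finish with everything let go.

Things in the scene. Friction and masses are not known exactly. Their poses are not given: they have to be found in the camera images.
- pull0_head (a point): centre of the head of a laminated-wood drawer pull, 25 g: octagonal head, 34 mm across flats, 24 mm high, and a round tenon, 14 mm diameter, 45 mm long, out of the middle of its underside. Starts lying level on a flat of its head, axis 17 mm up, flats upright at both sides, tenon roughly towards the robot. Head's underside is 12 mm from this point. x axis: along the pull, tenon to head
- pull1_head (a point): centre of the head of a laminated-wood drawer pull, 25 g: octagonal head, 34 mm across flats, 24 mm high, and a round tenon, 14 mm diameter, 45 mm long, out of the middle of its underside. Starts lying level on a flat of its head, axis 17 mm up, flats upright at both sides, tenon roughly towards the robot. Head's underside is 12 mm from this point. x axis: along the pull, tenon to head
- pull2_head (a point): centre of the head of a laminated-wood drawer pull, 25 g: octagonal head, 34 mm across flats, 24 mm high, and a round tenon, 14 mm diameter, 45 mm long, out of the middle of its underside. Starts lying level on a flat of its head, axis 17 mm up, flats upright at both sides, tenon roughly towards the robot. Head's underside is 12 mm from this point. x axis: along the pull, tenon to head
- pull0_tip (a point): centre of the end face of that pull's tenon
- pull1_tip (a point): centre of the end face of that pull's tenon
- pull2_tip (a point): centre of the end face of that pull's tenon
- rails: feed rails: two steel flat bars, each 6 mm wide, 24 mm deep, with an 18 mm slot between (30 mm over both), sloping down at 28 degrees away from the robot. Origin: the loading point, on the slot's centre line, level with the bars' top faces, 225 mm above the bench. x: down the slope along the slot; y: across; z: square to the top faces, up. Open from above; tenons hang free below from x = -50 mm on
- rails_top (a point): upper end of the bars, 100 mm up the slope from the loading point, on the slot's centre line, level with the top faces; a post 28 mm wide stands under it. The bars are polished: a pull let go on them slides down to the stop by itself, and one let go with its tenon leaning in the slot swings until its head lies flat
- rails_stop (a point): foot of the stop at the lower end, 200 mm down the slope from the loading point, on the slot's centre line, level with the top faces. The stop's face is 38 mm wide, 26 mm high, square to the slope. Queued heads stand centred about 17, 51 and 85 mm up the slope from it. A motor 72 mm in diameter, 143 mm high, stands beside the lower half on the rails' +y side
- ring_mid (a point): centre of the outer dial ring on the grey control box: ribbed black ring, 52 mm diameter, 20 mm high, axis vertical; this point is on the axis half-way up the ring, 63 mm above the bench (ring from 53 to 73 mm). Box top around it at 50 mm; a round plate 68 mm wide just under the ring, at 53 mm
- feed_ring (a joint): angle of the outer ring, rad: grows as the ring is turned clockwise seen from above, from 0 to its hard stop at 1.2; starts at 0 to 0.2; stiff (about 0.04 N m), stays where it is left
- speed_mark (a point): rim of the top of the inner speed knob, at its pointer: an aluminium knob 23 mm in diameter standing in the middle of the ring, its top 15 mm above the ring's top; it turns separately and easily and must not be turned
- glue: glue bottle, 48 mm in diameter, 130 mm high, standing; origin at the centre of its underside; leave it
- screwdriver: screwdriver, 200 mm long, lying on the bench; origin under its middle; leave it
- vise: blue cast drill-press vise holding a turned blank, bolted to the bench at the right, 260 mm long, 150 mm wide, 100 mm high; origin at the centre of its underside; only in the way
Mind the look-alikes: they are no part of the job. What is shaped like the part that bears pull1_head but pink is not meant. What is shaped like the part that bears pull0_head but black is not meant.

How it is judged (in metres and radians):
On the way, in this order (a step that is already met when the one before it is completed fails the run):
1. one pull hangs head up in the queue, the feed still off (((x of pull0_head in the frame of rails between 0.1 and 0.2 m and y of pull0_head in the frame of rails between -0.007 and 0.007 m and z of pull0_head in the frame of rails between 0.008 and 0.017 m and z of pull0_tip in the frame of rails below -0.036 m and y of pull0_tip in the frame of rails between -0.007 and 0.007 m) or (x of pull1_head in the frame of rails between 0.1 and 0.2 m and y of pull1_head in the frame of rails between -0.007 and 0.007 m and z of pull1_head in the frame of rails between 0.008 and 0.017 m and z of pull1_tip in the frame of rails below -0.036 m and y of pull1_tip in the frame of rails between -0.007 and 0.007 m) or (x of pull2_head in the frame of rails between 0.1 and 0.2 m and y of pull2_head in the frame of rails between -0.007 and 0.007 m and z of pull2_head in the frame of rails between 0.008 and 0.017 m and z of pull2_tip in the frame of rails below -0.036 m and y of pull2_tip in the frame of rails between -0.007 and 0.007 m)) and value of joint feed_ring below 0.4 rad), for 0.2 s.
2. two pulls hang head up in the queue, the feed still off ((((x of pull0_head in the frame of rails between 0.1 and 0.2 m and y of pull0_head in the frame of rails between -0.007 and 0.007 m and z of pull0_head in the frame of rails between 0.008 and 0.017 m and z of pull0_tip in the frame of rails below -0.036 m and y of pull0_tip in the frame of rails between -0.007 and 0.007 m) and (x of pull1_head in the frame of rails between 0.1 and 0.2 m and y of pull1_head in the frame of rails between -0.007 and 0.007 m and z of pull1_head in the frame of rails between 0.008 and 0.017 m and z of pull1_tip in the frame of rails below -0.036 m and y of pull1_tip in the frame of rails between -0.007 and 0.007 m)) or ((x of pull0_head in the frame of rails between 0.1 and 0.2 m and y of pull0_head in the frame of rails between -0.007 and 0.007 m and z of pull0_head in the frame of rails between 0.008 and 0.017 m and z of pull0_tip in the frame of rails below -0.036 m and y of pull0_tip in the frame of rails between -0.007 and 0.007 m) and (x of pull2_head in the frame of rails between 0.1 and 0.2 m and y of pull2_head in the frame of rails between -0.007 and 0.007 m and z of pull2_head in the frame of rails between 0.008 and 0.017 m and z of pull2_tip in the frame of rails below -0.036 m and y of pull2_tip in the frame of rails between -0.007 and 0.007 m)) or ((x of pull1_head in the frame of rails between 0.1 and 0.2 m and y of pull1_head in the frame of rails between -0.007 and 0.007 m and z of pull1_head in the frame of rails between 0.008 and 0.017 m and z of pull1_tip in the frame of rails below -0.036 m and y of pull1_tip in the frame of rails between -0.007 and 0.007 m) and (x of pull2_head in the frame of rails between 0.1 and 0.2 m and y of pull2_head in the frame of rails between -0.007 and 0.007 m and z of pull2_head in the frame of rails between 0.008 and 0.017 m and z of pull2_tip in the frame of rails below -0.036 m and y of pull2_tip in the frame of rails between -0.007 and 0.007 m))) and value of joint feed_ring below 0.4 rad), for 0.2 s.
3. all three pulls hang head up, queued at the stop, the feed still off (x of pull0_head in the frame of rails between 0.1 and 0.2 m and y of pull0_head in the frame of rails between -0.007 and 0.007 m and z of pull0_head in the frame of rails between 0.008 and 0.017 m and z of each of pull0_tip, pull1_tip, pull2_tip in the frame of rails below -0.036 m and y of pull0_tip in the frame of rails between -0.007 and 0.007 m and x of pull1_head in the frame of rails between 0.1 and 0.2 m and y of pull1_head in the frame of rails between -0.007 and 0.007 m and z of pull1_head in the frame of rails between 0.008 and 0.017 m and y of pull1_tip in the frame of rails between -0.007 and 0.007 m and x of pull2_head in the frame of rails between 0.1 and 0.2 m and y of pull2_head in the frame of rails between -0.007 and 0.007 m and z of pull2_head in the frame of rails between 0.008 and 0.017 m and y of pull2_tip in the frame of rails between -0.007 and 0.007 m and value of joint feed_ring below 0.4 rad), for 0.2 s.
4. the outer ring is turned clockwise to its stop (value of joint feed_ring above 1.08 rad), for 0.2 s.
At the end, for the whole second after the job is handed in: All three pulls rest on the rails, head centre within 100 mm of the stop, 8 to 17 mm above the bars and within 7 mm of the slot's centre line, tenon end at least 36 mm below the bars' top; then the outer ring was turned past 1.08 rad; the inner knob is as it was; nothing is held (x of pull0_head in the frame of rails between 0.1 and 0.2 m and y of pull0_head in the frame of rails between -0.007 and 0.007 m and z of pull0_head in the frame of rails between 0.008 and 0.017 m and z of each of pull0_tip, pull1_tip, pull2_tip in the frame of rails below -0.036 m and y of pull0_tip in the frame of rails between -0.007 and 0.007 m and x of pull1_head in the frame of rails between 0.1 and 0.2 m and y of pull1_head in the frame of rails between -0.007 and 0.007 m and z of pull1_head in the frame of rails between 0.008 and 0.017 m and y of pull1_tip in the frame of rails between -0.007 and 0.007 m and x of pull2_head in the frame of rails between 0.1 and 0.2 m and y of pull2_head in the frame of rails between -0.007 and 0.007 m and z of pull2_head in the frame of rails between 0.008 and 0.017 m and y of pull2_tip in the frame of rails between -0.007 and 0.007 m and linear speed of each of pull0, pull1, pull2 below 0.02 m/s and value of joint feed_ring above 1.08 rad and distance of speed_mark from where it was at the start of the episode below 0.003 m); the robot touches nothing.
It fails at once if the inner speed knob is turned (its pointer moves more than 3 mm, 0.3 rad) (distance of speed_mark from where it was at the start of the episode above 0.003 m).
It fails at once if the glue bottle is shoved more than 25 mm or tipped (distance of glue from where it was at the start of the episode above 0.025 m or angle between glue's own z axis and vertical above 0.3 rad).
It fails at once if the screwdriver is shoved more than 25 mm (distance of screwdriver from where it was at the start of the episode above 0.025 m).
It also fails if it takes over 72 s, if anything falls off the work surface, if the arm or the gripper's body presses on something with over 40 N, if the wrist force passes 120 N, or if a joint passes its speed limit or range.

## Robot

A 6-joint arm with a two-finger parallel gripper is mounted at the origin on the work surface. World frame = base frame: x ahead of the robot, y to its left, z up, the work surface at z = 0. Lengths are in m, angles in degrees, forces in N, time in s.
With the tool pointing down it reaches from about 0.3 to 0.85 m from the base axis. Payload 5.4 kg.
Tool frame: the origin (TCP) lies at the very end of the fingers, on their centre line; the grasp point (between the pads) lies 19 mm behind it; z points along the fingers, y is the line along which they close (so a half turn about z gives the same grasp; the last joint's range is limited). The gripper opens to 85 mm and grips with 20 to 120 N. Pads are 22 mm wide; open, the fingers measure 114 mm over their backs; the gripper's body (76 mm by 85 mm) begins 54 mm behind the grasp point. The pads swing forward as they close: fully open they stand 13 mm farther back than shut.
Start: joints at [56.259, 9.076, 91.501, -0, 79.423, -12.038], TCP at [0.213, 0.534, 0.231] pointing down, gripper open.
Joint ranges: [-166.64, 166.64], [-54.1, 131.32], [10.49, 154.53], [-73.88, 253.88], [9.74, 151.15], [-171.62, 171.62]. Speed limits (degrees/s): [147.25, 147.25, 180, 180, 180, 180].

## Interface

Orientations are given as a 3x3 rotation matrix whose columns are the frame's x, y, z axes.
In Python, from plant import ctrl, viewer, nets gives the robot as it stands.
- The arm moves only by the tool carry_out, never from a script. Its argument "targets" is a list of rows, each a list of 3 entries, a list of its own where there are three numbers: the turn, a rotation vector about the tool's x, y, z in units of 6 degrees (1.0 is 6 degrees), then the shift along the tool's x, y, z in units of 30 mm (1.0 is 30 mm), then the closure in counts, from 0 (fully open) to 255 (shut). A call has 1 to 5 rows; each row shifts and turns the commanded pose from where the row before left it, along the tool's axes as they then stand; what a row does not reach is not made up. A row lasts 1/12 s, in which the tool goes at most 41.7 mm and 7.16 degrees, less where a joint would pass 70% of its speed; a pose out of reach is approached as far as the arm can. A call is refused whole if a number of a shift passes 1 or a number of a turn 1, either way. A call with a gripper value outside its range is refused whole. The fingers move at their own pace and stop on an object; "squeeze" is the grip in N (left out, the last holds). Time passes only in rows, so rows that do not move let the fingers close. It gives the time, the measured TCP pose, the force, the opening and the grip force at its end, in the units of the state.
- ctrl.get_obs(): the state, without advancing time (a new reading comes with each control period).
- viewer.capture(name): name is "side" or "top"; returns the picture (384x512x3 uint8, blue, green, red); there is no depth.
- viewer.camera_model(name): a dict with "fx", "fy", "cx", "cy" (pixels), "k1" (the pictures are not rectified: a ray, as slopes to the right and down, at radius r is drawn at 1 + k1 r^2 times it, then the intrinsics apply), "R" (3x3) and "t" (3): a world point X has camera coordinates R X + t. Camera axes: x right, y down, z forward; pixel columns grow to the right and rows downward; lengths in m; the calibration is good to about 2 mm. A picture is of the moment at which its call begins. camera_model takes no time and is no camera call.
- ctrl.sign_off(): hands the job in; it is judged then, once.
Trained networks look in the newest picture that a camera, given by its name, has taken for a name from the list of things; names that differ only in an ending like _2 or _b are one class to them, and where a whole thing is asked for, a point or a joint stands for the part that bears it (a point fixed in the world has none). Each returns a list of dicts, best first, with "p" (0 to 1); they miss things now and then, are a little off and sometimes report something else, mostly with a low value. They report only what shows in the picture. A call takes as long as a camera call. They do not tell look-alikes from the thing itself.
- nets.find_in(camera, query): "point" ([x, y, z] in m, in world coordinates, good to about 4 mm: the middle of the surface that is visible of it).
- nets.place_of(camera, query): "point" ([x, y, z] in m, in world coordinates, good to about 4 mm: a listed point, or the origin of a listed thing).
The state is a dict: "time_s": time; "qpos": joint angles; "qvel": joint speeds; "joint_efforts": joint torques, N m; "eef_pos": TCP position; "orientation": TCP orientation; "contact_force": force on the tool from outside, world axes, zero at the start; "ft_torque": the same for the moment, N m; "gripper_width": finger opening in m; "gripper_force": force on a finger pad.
Only numpy, scipy, OpenCV 4.12 (cv2) and the standard library are available. Lean on these libraries where they do the work, as an engineer would, in place of code of your own. Each camera call takes 0.05 s, during which the arm holds its last target. There are 200 camera calls.

## Working session

There is one attempt and no reset: what is moved stays moved. The work goes in short steps, Python scripts to look and compute and a tool call to move; the robot and the scene stay as the last step left them, time stands still between calls to the robot, and variables do not carry over. Pictures are saved under pics/ and viewed, at most 10 in all, crops included, and the job is handed in when it is done.

Besides the shell and the picture viewer there is one more tool, called after "Request:" by a JSON object that holds its "api" and its "payload", one argument or row to a line. carry_out: Moves the arm, as the interface text tells. Its arguments: {"type":"object","properties":{"targets":{"type":"array"},"squeeze":{"type":"number"}},"required":["targets"]}

```bash
ls; mkdir -p pics
cat > h.py <<'E'
import numpy as np, cv2
from plant import ctrl, viewer, nets
E
python3 - <<'E'
from h import *
np.set_printoptions(precision=4,suppress=True)
for c in("top","side"):
    im=viewer.capture(c); cv2.imwrite(f"pics/{c}0.png",im)
    m=viewer.camera_model(c); print(c,m)
    for q in ["pull0_head","pull0_tip","rails","rails_top","rails_stop","ring_mid","speed_mark","glue","screwdriver","vise"]:
        print(q,[(np.round(d["point"],3).tolist(),round(d["p"],2)) for d in nets.place_of(c,q)][:6])
o=ctrl.get_obs(); print(o)
E
```

```text
pics
top {'fx': 441.66547338372413, 'fy': 441.66547338372413, 'cx': 260.57035212596924, 'cy': 188.12557455902456, 'k1': 0.015153773039025473, 'R': array([[ 0.0055, -1.    , -0.0024],
       [-0.9924, -0.0052, -0.1232],
       [ 0.1232,  0.0031, -0.9924]]), 't': array([-0.0803,  0.6099,  1.5443])}
pull0_head [([0.822, -0.162, 0.018], 0.55), ([0.619, -0.19, 0.017], 0.46)]
pull0_tip [([0.79, -0.12, 0.015], 0.57), ([0.58, -0.145, 0.017], 0.53)]
rails [([0.588, 0.059, 0.226], 0.95), ([0.448, 0.3, 0.061], 0.51), ([0.612, -0.315, 0.016], 0.35)]
rails_top [([0.497, 0.045, 0.267], 0.63)]
rails_stop [([0.758, 0.076, 0.132], 0.9)]
ring_mid [([0.449, 0.302, 0.063], 0.68)]
speed_mark [([0.441, 0.293, 0.092], 0.37), ([0.567, -0.279, 0.016], 0.28)]
glue [([0.466, -0.109, -0.0], 0.45)]
screwdriver [([0.611, -0.312, 0.016], 0.72), ([0.733, -0.25, 0.002], 0.67)]
vise [([0.552, -0.514, 0.0], 0.84)]
side {'fx': 478.79656484463464, 'fy': 478.79656484463464, 'cx': 250.9323370835464, 'cy': 191.19326663180078, 'k1': -0.014949621395093376, 'R': array([[ 0.7496, -0.6618, -0.0065],
       [-0.3361, -0.3722, -0
[... 466 characters left out ...]
0.88)]
screwdriver [([0.733, -0.255, 0.001], 0.77), ([0.443, 0.288, 0.087], 0.22)]
vise [([0.556, -0.513, 0.001], 0.7)]
{'time_s': 1.1, 'qpos': array([ 56.2579,   9.0756,  91.5003,   0.0021,  79.4247, -12.0389]), 'qvel': array([-0.0007,  0.0633, -0.0426, -0.005 ,  0.0365,  0.0463]), 'joint_efforts': array([  0.0002, -39.6008, -33.1707,  -0.0001,   0.0005,   0.    ]), 'eef_pos': array([0.2126, 0.5342, 0.2313]), 'orientation': array([[-0.9291,  0.3698, -0.    ],
       [ 0.3698,  0.9291,  0.    ],
       [ 0.    , -0.    , -1.    ]]), 'contact_force': array([ 0.019 ,  0.2174, -0.475 ]), 'ft_torque': array([ 0.0145, -0.0133, -0.008 ]), 'gripper_force': 0.0, 'gripper_width': 0.08514179097027176}
```

View pictures.

View pics/top0.png

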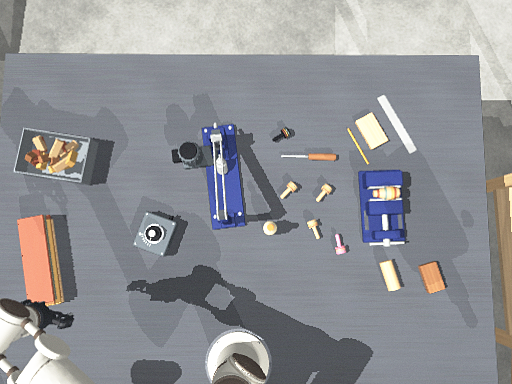

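View pics/side0.png

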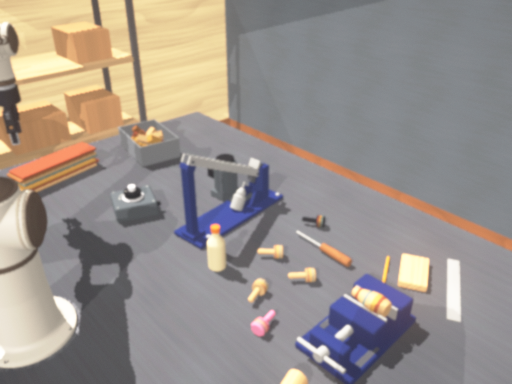

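Run:
```python
from h import *
for c in("top","side"):
  for q in ["pull0_head","pull1_head","pull2_head","pull1_tip","pull2_tip"]:
    for f in("place_of","find_in"):
        print(c,q,f,[(np.round(d["point"],3).tolist(),round(d["p"],2)) for d in getattr(nets,f)(c,q)][:8])
```

```text
top pull0_head place_of [([0.822, -0.162, 0.018], 0.55), ([0.619, -0.19, 0.017], 0.46)]
top pull0_head find_in [([0.608, -0.181, 0.028], 0.69), ([0.812, -0.156, 0.025], 0.41)]
top pull1_head place_of [([0.615, -0.315, 0.018], 0.69), ([0.397, -0.358, 0.02], 0.67), ([0.566, -0.276, 0.017], 0.64)]
top pull1_head find_in [([0.603, -0.306, 0.026], 0.52)]
top pull2_head place_of [([0.486, -0.257, 0.015], 0.65)]
top pull2_head find_in [([0.474, -0.264, 0.027], 0.43), ([0.645, 0.06, 0.188], 0.35)]
top pull1_tip place_of [([0.566, -0.276, 0.018], 0.64), ([0.447, -0.345, 0.014], 0.59), ([0.468, -0.107, 0.002], 0.34)]
top pull1_tip find_in [([0.602, -0.304, 0.028], 0.61)]
top pull2_tip place_of [([0.586, 0.058, 0.223], 0.65), ([0.571, -0.276, 0.017], 0.6), ([0.582, -0.146, 0.009], 0.55)]
top pull2_tip find_in []
side pull0_head place_of [([0.62, -0.188, 0.015], 0.57), ([0.821, -0.167, 0.017], 0.46)]
side pull0_head find_in [([0.604, -0.186, 0.019], 0.56), ([0.808, -0.166, 0.023], 0.49)]
side pull1_head place_of [([0.614, -0.318, 0.019], 0.63), ([0.39, -0.362, 0.02], 0.52)]
side pull1_head find_in [([0.39, -0.362, 0.026], 0.88), ([0.602, -0.316, 0.025], 0.53)]
side pull2_head place_of [([0.554, -0.509, 0.001], 0.65), ([0.487, -0.26, 0.018], 0.49)]
side pull2_head find_in [([0.475, -0.273, 0.023], 0.73)]
side pull1_tip place_of [([0.573, -0.28, 0.012], 0.72), ([0.454, -0.347, 0.013], 0.63)]
side pull1_tip find_in [([0.394, -0.361, 0.021], 0.62), ([0.602, -0.311, 0.02], 0.55)]
side pull2_tip place_of [([0.434, -0.282, 0.016], 0.55)]
side pull2_tip find_in [([0.469, -0.271, 0.022], 0.84)]
```

```bash
cat >> h.py <<'E'
def unproj(c,px,z):
    m=viewer.camera_model(c); K=np.array([[m["fx"],0,m["cx"]],[0,m["fy"],m["cy"]],[0,0,1]])
    n=cv2.undistortPoints(np.float64(px).reshape(-1,1,2),K,np.array([m["k1"],0,0,0,0]),None,None)[:,0]
    # k1 applies to undistorted radius: same as OpenCV model
    d=np.c_[n,np.ones(len(n))]@m["R"]; o=-m["R"].T@m["t"]
    return o+d*((z-o[2])/d[:,2])[:,None]
def proj(c,X):
    m=viewer.camera_model(c); K=np.array([[m["fx"],0,m["cx"]],[0,m["fy"],m["cy"]],[0,0,1]])
    return cv2.projectPoints(np.float64(X).reshape(-1,1,3),cv2.Rodrigues(m["R"])[0],m["t"],K,np.array([m["k1"],0,0,0,0]))[0][:,0]
E
python3 - <<'E'
from h import *
H=[(.619,-.189),(.6145,-.3165),(.4865,-.2585)];T=[(.581,-.146),(.570,-.278),(.434,-.282)]
out=[]
for c in("top","side"):
    im=cv2.imread(f"pics/{c}0.png"); hsv=cv2.cvtColor(im,cv2.COLOR_BGR2HSV)
    mask=((hsv[...,0]>8)&(hsv[...,0]<32)&(hsv[...,1]>70)&(hsv[...,2]>90)).astype(np.uint8)
    n,lab,st,ce=cv2.connectedComponentsWithStats(mask)
    for h,t in zip(H,T):
        p=proj(c,[[(h[0]+t[0])/2+.01*0,(h[1]+t[1])/2,.02]])[0]
        d=np.linalg.norm(ce[1:]-p,axis=1); k=1+int(np.argmin(np.where(st[1:,4]>20,d,1e9)))
        ys,xs=np.nonzero(lab==k)
        W=unproj(c,np.c_[xs,ys],.022)[:,:2]
        mu=W.mean(0); u=np.linalg.svd(W-mu)[2][0]; 
        if u@(np.array(h)-t)<0:u=-u
        s=(W-mu)@u; 
        print(c,st[k],"yaw",np.degrees(np.arctan2(u[1],u[0])).round(1),"head end",(mu+u*s.max()).round(4),"tip end",(mu+u*s.min()).round(4),"len",np.ptp(s).round(4), "headc",(mu+u*(s.max()-.012)).round(4))
    pts=proj(c,[[*h,.017] for h in H]+[[*t,.017] for t in T])
    x0,y0=(265,165) if c=="top" else (240,225); S=4
    cr=cv2.resize(im[y0:y0+90,x0:x0+95],None,fx=S,fy=S,interpolation=cv2.INTER_CUBIC)
    for p in pts: cv2.circle(cr,tuple(int(v) for v in (p+.5-[x0,y0])*S),3,(255,0,255),-1)
    out.append(cr)
cv2.imwrite("pics/crop1.png",np.hstack(out))
E
```

```text
top [281 181  16  18  54] yaw -35.1 head end [ 0.6327 -0.198 ] tip end [ 0.5731 -0.1562] len 0.0728 headc [ 0.6229 -0.1911]
top [317 184  15  18  68] yaw -33.6 head end [ 0.6251 -0.3226] tip end [ 0.5651 -0.2828] len 0.072 headc [ 0.6151 -0.3159]
top [308 219  12  19  47] yaw 20.8 head end [ 0.4993 -0.2614] tip end [ 0.4373 -0.2849] len 0.0664 headc [ 0.4881 -0.2656]
side [257 245  26  14 189] yaw -49.3 head end [ 0.6198 -0.2058] tip end [ 0.5732 -0.1517] len 0.0714 headc [ 0.612  -0.1967]
side [288 267  28  15 212] yaw -32.6 head end [ 0.6212 -0.3282] tip end [ 0.5584 -0.2881] len 0.0745 headc [ 0.611  -0.3218]
side [248 280  20  22 226] yaw 30.3 head end [ 0.5016 -0.2532] tip end [ 0.4292 -0.2955] len 0.0838 headc [ 0.4912 -0.2592]
```

View pics/crop1.png

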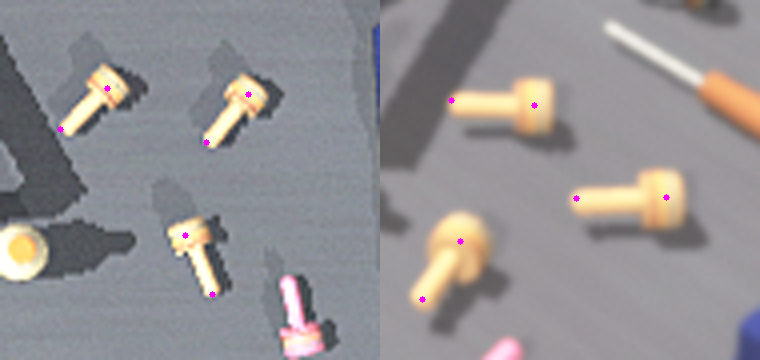

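```bash
cat >> h.py <<'E'
from scipy.spatial.transform import Rotation as Ro
def down(yaw,pitch=0):
    "tool x = -(axis at yaw); pitch tips z forward along yaw"
    a=np.array([np.cos(np.radians(yaw)),np.sin(np.radians(yaw)),0]); z=np.array([0,0,-1.])
    y=np.cross(z,-a); R=np.c_[-a,y,z]
    return Ro.from_rotvec(np.radians(pitch)*np.cross([0,0,-1.],a)).as_matrix()@R
def plan(ways,start=None):
    "ways: (pos,R,closure[,speed]); prints rows in move units"
    o=ctrl.get_obs(); p,R=(np.array(o["eef_pos"]),np.array(o["orientation"])) if start is None else start
    for w in ways:
        q,Q,g=np.array(w[0],float),w[1],w[2]; sp=w[3] if len(w)>3 else 1
        rv=Ro.from_matrix(R.T@Q).as_rotvec(degrees=True)/6; s=(q-p)/.03
        n=max(1,int(np.ceil(max(np.linalg.norm(s)/1.3,np.linalg.norm(rv)/1.1,np.abs(R.T@s).max()/.99)/sp)))
        while 1:
            rows=[];pp,RR=p.copy(),R.copy()
            for i in range(n):
                t=np.round(rv/n,3); sh=np.round(RR.T@(p+(q-p)*(i+1)/n-pp)/.03,3)
                rows.append((t,sh)); pp=pp+RR@sh*.03; RR=RR@Ro.from_rotvec(t*6,degrees=True).as_matrix()
            if max(np.abs(r[1]).max() for r in rows)<=1: break
            n+=1
        print("->",q.round(3),"rows",n,"end",pp.round(4))
        for t,sh in rows: print(f"[{t.round(2).tolist()},{sh.round(2).tolist()},{g}],".replace(" ",""))
        p,R=pp,RR
def st():
    o=ctrl.get_obs(); print("t",o["time_s"],"p",np.round(o["eef_pos"],4),"w",round(o["gripper_width"],4),"gf",round(o["gripper_force"],1),"F",np.round(o["contact_force"],1),"q",np.round(o["qpos"],1)); print(np.round(o["orientation"],3))
E
python3 - <<'E'
from h import *
R=down(-46)
plan([((.25,.46,.36),down(158.3-180),0),((.60,-.17,.36),R,0),((.618,-.189,.10),R,0)])
E
```

```text
-> [0.25 0.46 0.36] rows 5 end [0.25 0.46 0.36]
[[-0.0,-0.0,-0.0],[-0.41,-0.37,-0.86],0],
[[-0.0,-0.0,-0.0],[-0.42,-0.37,-0.86],0],
[[-0.0,-0.0,-0.0],[-0.41,-0.37,-0.86],0],
[[-0.0,-0.0,-0.0],[-0.41,-0.37,-0.86],0],
[[-0.0,-0.0,-0.0],[-0.42,-0.37,-0.86],0],
-> [ 0.6  -0.17  0.36] rows 24 end [ 0.6  -0.17  0.36]
[[-0.0,-0.0,0.17],[-0.78,-0.63,-0.0],0],
[[-0.0,-0.0,0.17],[-0.79,-0.62,-0.0],0],
[[-0.0,-0.0,0.17],[-0.8,-0.6,-0.0],0],
[[-0.0,-0.0,0.17],[-0.81,-0.59,-0.0],0],
[[-0.0,-0.0,0.17],[-0.82,-0.58,-0.0],0],
[[-0.0,-0.0,0.17],[-0.83,-0.56,-0.0],0],
[[-0.0,-0.0,0.17],[-0.84,-0.55,-0.0],0],
[[-0.0,-0.0,0.17],[-0.85,-0.53,-0.0],0],
[[-0.0,-0.0,0.17],[-0.86,-0.52,-0.0],0],
[[-0.0,-0.0,0.17],[-0.87,-0.5,-0.0],0],
[[-0.0,-0.0,0.17],[-0.87,-0.49,-0.0],0],
[[-0.0,-0.0,0.17],[-0.88,-0.47,-0.0],0],
[[-0.0,-0.0,0.17],[-0.89,-0.46,-0.0],0],
[[-0.0,-0.0,0.17],[-0.9,-0.44,-0.0],0],
[[-0.0,-0.0,0.17],[-0.91,-0.42,-0.0],0],
[[-0.0,-0.0,0.17],[-0.91,-0.41,-0.0],0],
[[-0.0,-0.0,0.17],[-0.92,-0.39,-0.0],0],
[[-0.0,-0.0,0.17],[-0.93,-0.38,-0.0],0],
[[-0.0,-0.0,0.17],[-0.94,-0.36,-0.0],0],
[[-0.0,-0.0,0.17],[-0.94,-0.34,-0.0],0],
[[-0.0,-0.0,0.17],[-0.95,-0.33,-0.0],0],
[[-0.0,-0.0,0.17],[-0.95,-0.31,-0.0],0],
[[-0.0,-0.0,0.17],[-0.96,-0.29,-0.0],0],
[[-0.0,-0.0,0.17],[-0.96,-0.27,-0.0],0],
-> [ 0.618 -0.189  0.1  ] rows 9 end [ 0.618 -0.189  0.1  ]
[[-0.0,-0.0,-0.0],[-0.1,-0.0,0.96],0],
[[-0.0,-0.0,-0.0],[-0.1,-0.0,0.96],0],
[[-0.0,-0.0,-0.0],[-0.1,-0.0,0.96],0],
[[-0.0,-0.0,-0.0],[-0.1,-0.0,0.96],0],
[[-0.0,-0.0,-0.0],[-0.1,-0.0,0.96],0],
[[-0.0,-0.0,-0.0],[-0.1,-0.0,0.96],0],
[[-0.0,-0.0,-0.0],[-0.1,-0.0,0.96],0],
[[-0.0,-0.0,-0.0],[-0.1,-0.0,0.96],0],
[[-0.0,-0.0,-0.0],[-0.1,-0.0,0.96],0],
```

Request:
{"api": "carry_out", "payload": {
  "targets": [
    [[0,0,0],[-0.41,-0.37,-0.86],0],
    [[0,0,0],[-0.41,-0.37,-0.86],0],
    [[0,0,0],[-0.41,-0.37,-0.86],0],
    [[0,0,0],[-0.41,-0.37,-0.86],0],
    [[0,0,0],[-0.41,-0.37,-0.86],0]
  ]
}}

```text
time_s: 2.52
eef_pos: [0.2494, 0.4591, 0.3616]
orientation: [[-0.929, 0.37, 0.0], [0.37, 0.929, 0.0], [-0.0, 0.0, -1.0]]
contact_force: [1.3, 0.8, 0.3]
gripper_width: 0.0858
gripper_force: 0.0
```

Request:
{"api": "carry_out", "payload": {
  "targets": [
    [[0,0,0.17],[-0.78,-0.63,0],0],
    [[0,0,0.17],[-0.79,-0.62,0],0],
    [[0,0,0.17],[-0.8,-0.6,0],0],
    [[0,0,0.17],[-0.81,-0.59,0],0],
    [[0,0,0.17],[-0.82,-0.58,0],0]
  ]
}}

```text
time_s: 2.93
eef_pos: [0.323, 0.3274, 0.3605]
orientation: [[-0.892, 0.451, 0.001], [0.451, 0.892, 0.0], [-0.0, 0.0, -1.0]]
contact_force: [0.5, -0.4, -0.3]
gripper_width: 0.0849
gripper_force: 0.0
```

Request:
{"api": "carry_out", "payload": {
  "targets": [
    [[0,0,0.17],[-0.83,-0.56,0],0],
    [[0,0,0.17],[-0.84,-0.55,0],0],
    [[0,0,0.17],[-0.85,-0.53,0],0],
    [[0,0,0.17],[-0.86,-0.52,0],0],
    [[0,0,0.17],[-0.87,-0.5,0],0]
  ]
}}

```text
time_s: 3.35
eef_pos: [0.3963, 0.1958, 0.3605]
orientation: [[-0.848, 0.529, 0.001], [0.529, 0.848, 0.0], [-0.0, 0.0, -1.0]]
contact_force: [1.2, -0.4, 0.4]
gripper_width: 0.0855
gripper_force: 0.0
```

Request:
{"api": "carry_out", "payload": {
  "targets": [
    [[0,0,0.17],[-0.87,-0.49,0],0],
    [[0,0,0.17],[-0.88,-0.47,0],0],
    [[0,0,0.17],[-0.89,-0.46,0],0],
    [[0,0,0.17],[-0.9,-0.44,0],0],
    [[0,0,0.17],[-0.91,-0.42,0],0]
  ]
}}

```text
time_s: 3.77
eef_pos: [0.4689, 0.0643, 0.3605]
orientation: [[-0.798, 0.603, 0.0], [0.603, 0.798, -0.0], [-0.0, 0.0, -1.0]]
contact_force: [0.3, 0.6, -0.1]
gripper_width: 0.0853
gripper_force: 0.0
```

Request:
{"api": "carry_out", "payload": {
  "targets": [
    [[0,0,0.17],[-0.91,-0.41,0],0],
    [[0,0,0.17],[-0.92,-0.39,0],0],
    [[0,0,0.17],[-0.93,-0.38,0],0],
    [[0,0,0.17],[-0.94,-0.36,0],0],
    [[0,0,0.17],[-0.94,-0.34,0],0]
  ]
}}

```text
time_s: 4.18
eef_pos: [0.5416, -0.0672, 0.3603]
orientation: [[-0.741, 0.671, 0.0], [0.671, 0.741, 0.0], [-0.0, 0.0, -1.0]]
contact_force: [-0.6, 0.1, 0.1]
gripper_width: 0.0855
gripper_force: 0.0
```

Request:
{"api": "carry_out", "payload": {
  "targets": [
    [[0,0,0.17],[-0.95,-0.33,0],0],
    [[0,0,0.17],[-0.95,-0.31,0],0],
    [[0,0,0.17],[-0.96,-0.29,0],0],
    [[0,0,0.17],[-0.96,-0.27,0],0]
  ]
}}

```text
time_s: 4.52
eef_pos: [0.5997, -0.1723, 0.3602]
orientation: [[-0.692, 0.722, -0.0], [0.722, 0.692, 0.0], [0.0, 0.0, -1.0]]
contact_force: [-0.5, 0.6, 0.8]
gripper_width: 0.0853
gripper_force: 0.0
```

Run:
```python
from h import *
st(); plan([((.618,-.189,.09),down(-46),0),((.618,-.189,.003),down(-46),0)])
```

```text
t 4.5167 p [ 0.5997 -0.1723  0.3602] w 0.0853 gf 0.0 F [-0.5  0.6  0.8] q [-27.1  13.7  71.9   0.   94.5 -70.9]
[[-0.692  0.722 -0.   ]
 [ 0.722  0.692  0.   ]
 [ 0.     0.    -1.   ]]
-> [ 0.618 -0.189  0.09 ] rows 10 end [ 0.618 -0.189  0.09 ]
[[0.0,-0.0,-0.0],[-0.08,0.01,0.9],0],
[[0.0,-0.0,-0.0],[-0.08,0.0,0.9],0],
[[0.0,-0.0,-0.0],[-0.08,0.01,0.9],0],
[[0.0,-0.0,-0.0],[-0.08,0.0,0.9],0],
[[0.0,-0.0,-0.0],[-0.08,0.01,0.9],0],
[[0.0,-0.0,-0.0],[-0.08,0.0,0.9],0],
[[0.0,-0.0,-0.0],[-0.08,0.0,0.9],0],
[[0.0,-0.0,-0.0],[-0.08,0.01,0.9],0],
[[0.0,-0.0,-0.0],[-0.08,0.0,0.9],0],
[[0.0,-0.0,-0.0],[-0.08,0.0,0.9],0],
-> [ 0.618 -0.189  0.003] rows 3 end [ 0.618 -0.189  0.003]
[[0.0,-0.0,-0.0],[-0.0,0.0,0.97],0],
[[0.0,-0.0,-0.0],[-0.0,0.0,0.97],0],
[[0.0,-0.0,-0.0],[-0.0,0.0,0.97],0],
```

Request:
{"api": "carry_out", "payload": {
  "targets": [
    [[0,0,0],[-0.08,0,0.9],0],
    [[0,0,0],[-0.08,0.01,0.9],0],
    [[0,0,0],[-0.08,0,0.9],0],
    [[0,0,0],[-0.08,0.01,0.9],0],
    [[0,0,0],[-0.08,0,0.9],0]
  ]
}}

```text
time_s: 4.93
eef_pos: [0.6079, -0.1792, 0.224]
orientation: [[-0.692, 0.722, 0.0], [0.722, 0.692, 0.0], [-0.0, 0.0, -1.0]]
contact_force: [0.5, -0.8, 0.4]
gripper_width: 0.0855
gripper_force: 0.0
```

Request:
{"api": "carry_out", "payload": {
  "targets": [
    [[0,0,0],[-0.08,0,0.9],0],
    [[0,0,0],[-0.08,0.01,0.9],0],
    [[0,0,0],[-0.08,0,0.9],0],
    [[0,0,0],[-0.08,0.01,0.9],0],
    [[0,0,0],[-0.08,0,0.9],0]
  ]
}}

```text
time_s: 5.35
eef_pos: [0.6167, -0.1874, 0.0891]
orientation: [[-0.692, 0.722, 0.0], [0.722, 0.692, -0.0], [-0.0, 0.0, -1.0]]
contact_force: [0.1, -0.3, -0.9]
gripper_width: 0.086
gripper_force: 0.0
```

Request:
{"api": "carry_out", "payload": {
  "targets": [
    [[0,0,0],[0,0,0.9],0],
    [[0,0,0],[0,0,0.9],0],
    [[0,0,0],[0,0,0.7],0],
    [[0,0,0],[0,0,0.4],0],
    [[0,0,0],[0,0,0],0]
  ]
}}

```text
time_s: 5.77
eef_pos: [0.6143, -0.1862, -0.0001]
orientation: [[-0.692, 0.722, -0.005], [0.722, 0.692, 0.003], [0.006, -0.002, -1.0]]
contact_force: [-0.2, 0.8, -0.0]
gripper_width: 0.0853
gripper_force: 0.0
```

Run:
```python
from h import *
st()
out=[]
for c,(x0,y0) in(("top",(250,145)),("side",(215,205))):
    im=viewer.capture(c); out.append(cv2.resize(im[y0:y0+90,x0:x0+95],None,fx=4,fy=4,interpolation=cv2.INTER_CUBIC))
cv2.imwrite("pics/g1.png",np.hstack(out))
```

```text
t 5.7667 p [ 6.143e-01 -1.862e-01 -1.000e-04] w 0.0853 gf 0.0 F [-0.2  0.8 -0. ] q [-27.6  34.   87.7  -0.   58.7 -71.4]
[[-0.692  0.722 -0.005]
 [ 0.722  0.692  0.003]
 [ 0.006 -0.002 -1.   ]]
```

View pics/g1.png

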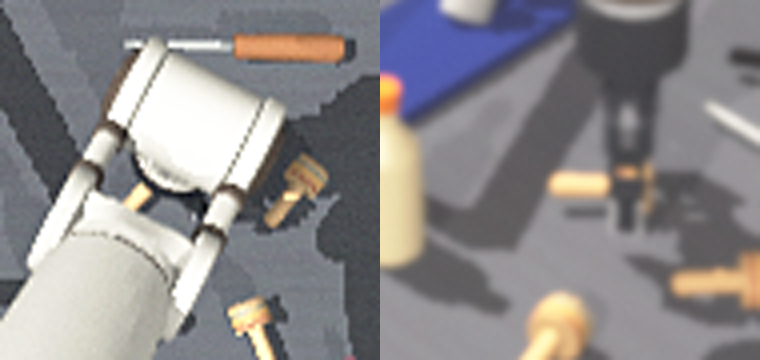

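Request:
{"api": "carry_out", "payload": {
  "squeeze": 30,
  "targets": [
    [[0,0,0],[-0.13,0,-0.15],0],
    [[0,0,0],[0,0,0],200],
    [[0,0,0],[0,0,0],200],
    [[0,0,0],[0,0,0],200],
    [[0,0,0],[0,0,0],200]
  ]
}}

```text
time_s: 6.28
eef_pos: [0.6196, -0.1903, 0.0084]
orientation: [[-0.692, 0.722, 0.001], [0.722, 0.692, -0.0], [-0.001, 0.0, -1.0]]
contact_force: [0.2, -0.0, 0.7]
gripper_width: 0.0393
gripper_force: 0.0
```

Request:
{"api": "carry_out", "payload": {
  "targets": [
    [[0,0,0],[0,0,0],255],
    [[0,0,0],[0,0,0],255],
    [[0,0,0],[0,0,0],255]
  ]
}}

```text
time_s: 6.53
eef_pos: [0.6197, -0.1903, 0.0083]
orientation: [[-0.692, 0.722, 0.001], [0.722, 0.692, -0.0], [-0.001, 0.0, -1.0]]
contact_force: [-0.8, 1.0, 3.8]
gripper_width: 0.033
gripper_force: 30.5
```

Run:
```python
from h import *
st()
```

```text
t 6.5333 p [ 0.6197 -0.1903  0.0083] w 0.033 gf 30.5 F [-0.8  1.   3.8] q [-27.7  33.7  86.8   0.   59.4 -71.6]
[[-0.692  0.722  0.001]
 [ 0.722  0.692 -0.   ]
 [-0.001  0.    -1.   ]]
```

```bash
cat >> h.py <<'E'
def rails(o=(.586,.0557),yaw=6.67):
    c,s=np.cos(np.radians(yaw)),np.sin(np.radians(yaw)); C,S=np.cos(np.radians(28)),np.sin(np.radians(28))
    return np.array([*o,.225]),np.c_[[c*C,s*C,-S],[-s,c,0],[c*S,s*S,C]]
E
python3 - <<'E'
from h import *
o,A=rails()
ys=np.arange(-.026,.0261,.002)
out=[]
for c in("top","side"):
    g=cv2.cvtColor(cv2.imread(f"pics/{c}0.png"),cv2.COLOR_BGR2GRAY).astype(np.float32)
    for lo,hi in((-.095,-.03),(-.03,.04),(.04,.11),(.11,.18)):
        xs=np.linspace(lo,hi,30)
        P=(o+np.array([[[x,y,0] for y in ys] for x in xs]).reshape(-1,3)@A.T)
        p=proj(c,P).astype(np.float32).reshape(len(xs),len(ys),2)
        v=cv2.remap(g,p[...,0].copy(),p[...,1].copy(),cv2.INTER_LINEAR).mean(0)
        print(c,lo,v.astype(int).tolist())
    im=cv2.imread(f"pics/{c}0.png"); x0,y0=(190,120) if c=="top" else (175,135); S=5 if c=="top" else 4
    h=115; w=60 if c=="top" else 120
    cr=cv2.resize(im[y0:y0+h,x0:x0+w],None,fx=S,fy=S,interpolation=cv2.INTER_CUBIC)
    if 1:
        for y in(-.015,.015):
            L=proj(c,o+np.array([[-.1,y,0],[.2,y,0]])@A.T)
            a,b=[tuple(int(v) for v in (q+.5-[x0,y0])*S) for q in L]; cv2.line(cr,a,b,(0,0,255),1)
    out.append(cr)
H=max(i.shape[0] for i in out); cv2.imwrite("pics/r.png",np.hstack([cv2.copyMakeBorder(i,0,H-i.shape[0],0,0,0) for i in out]))
print(H,sum(i.shape[1] for i in out))
E
```

```text
top -0.095 [99, 94, 98, 130, 202, 246, 211, 129, 91, 97, 101, 102, 101, 97, 101, 128, 204, 244, 207, 122, 92, 99, 102, 102, 103, 103, 101]
top -0.03 [99, 96, 98, 119, 186, 243, 231, 153, 91, 92, 97, 98, 97, 94, 97, 119, 185, 241, 225, 142, 84, 86, 91, 93, 95, 95, 96]
top 0.04 [142, 146, 152, 147, 170, 224, 244, 217, 201, 204, 203, 200, 196, 188, 164, 140, 165, 226, 238, 171, 95, 87, 94, 96, 94, 93, 92]
top 0.11 [64, 66, 70, 90, 136, 205, 236, 203, 144, 134, 131, 120, 107, 101, 99, 103, 138, 213, 235, 182, 85, 51, 67, 83, 92, 95, 96]
side -0.095 [174, 174, 173, 173, 172, 171, 170, 168, 167, 165, 163, 161, 160, 158, 157, 155, 154, 152, 151, 149, 148, 147, 146, 146, 145, 144, 143]
side -0.03 [169, 168, 167, 166, 166, 165, 164, 163, 162, 160, 158, 157, 156, 155, 154, 154, 153, 153, 152, 152, 151, 151, 151, 151, 151, 150, 149]
side 0.04 [168, 167, 165, 163, 161, 157, 154, 150, 146, 142, 138, 134, 129, 125, 121, 116, 112, 107, 103, 100, 96, 94, 92, 90, 90, 90, 90]
side 0.11 [182, 182, 182, 182, 182, 182, 182, 182, 181, 180, 178, 176, 174, 171, 168, 165, 162, 159, 156, 153, 149, 145, 141, 137, 133, 130, 126]
575 780
```

View pics/r.png

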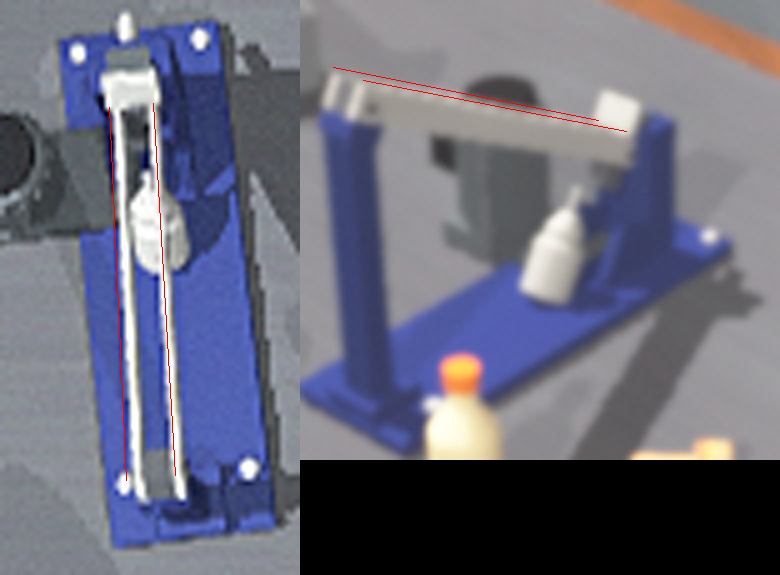

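```bash
sed -i 's/o=(.586,.0557),yaw=6.67/o=(.5864,.0524),yaw=7.15/' h.py
cat >> h.py <<'E'
def load(x=.02,h=.0205,dz=.0087,y=0,p=32):
    o,A=rails(); R=down(7.15,p); return o+A@[x,y,h]+dz*R[:,2], R
E
python3 - <<'E'
from h import *
T,R=load(); print(T,R.round(3))
U=np.array([0,0,.07])
plan([((.6197,-.1903,.20),down(-46.2),255),(T+U+[0,-.05,.03],R,255,.9),(T+U,R,255,.6)])
E
```

```text
[0.6180454  0.05636969 0.22633298] [[-0.841 -0.124  0.526]
 [-0.106  0.992  0.066]
 [-0.53  -0.    -0.848]]
-> [ 0.62 -0.19  0.2 ] rows 7 end [ 0.6197 -0.1903  0.2   ]
[[0.0,0.0,0.0],[-0.0,0.0,-0.91],255],
[[0.0,0.0,0.0],[-0.0,0.0,-0.91],255],
[[0.0,0.0,0.0],[-0.0,-0.0,-0.91],255],
[[0.0,0.0,0.0],[0.0,0.0,-0.91],255],
[[0.0,0.0,0.0],[-0.0,0.0,-0.91],255],
[[0.0,0.0,0.0],[-0.0,0.0,-0.91],255],
[[0.0,0.0,0.0],[-0.0,-0.0,-0.91],255],
-> [0.618 0.006 0.326] rows 11 end [0.618  0.0064 0.3263]
[[-0.22,-0.45,-0.79],[0.43,0.41,-0.38],255],
[[-0.22,-0.45,-0.79],[0.38,0.45,-0.39],255],
[[-0.22,-0.45,-0.79],[0.32,0.49,-0.4],255],
[[-0.22,-0.45,-0.79],[0.26,0.52,-0.4],255],
[[-0.22,-0.45,-0.79],[0.2,0.55,-0.4],255],
[[-0.22,-0.45,-0.79],[0.13,0.57,-0.39],255],
[[-0.22,-0.45,-0.79],[0.07,0.59,-0.38],255],
[[-0.22,-0.45,-0.79],[0.0,0.6,-0.37],255],
[[-0.22,-0.45,-0.79],[-0.07,0.61,-0.36],255],
[[-0.22,-0.45,-0.79],[-0.13,0.61,-0.34],255],
[[-0.22,-0.45,-0.79],[-0.2,0.6,-0.31],255],
-> [0.618 0.056 0.296] rows 3 end [0.618  0.0564 0.2963]
[[-0.0,0.0,-0.0],[0.12,0.55,0.32],255],
[[-0.0,0.0,-0.0],[0.12,0.55,0.32],255],
[[-0.0,0.0,-0.0],[0.12,0.55,0.32],255],
```

Request:
{"api": "carry_out", "payload": {
  "targets": [
    [[0,0,0],[0,0,-0.91],255],
    [[0,0,0],[0,0,-0.91],255],
    [[0,0,0],[0,0,-0.91],255],
    [[0,0,0],[0,0,-0.91],255],
    [[0,0,0],[0,0,-0.91],255]
  ]
}}

```text
time_s: 6.95
eef_pos: [0.6188, -0.1899, 0.145]
orientation: [[-0.692, 0.722, -0.001], [0.722, 0.692, 0.001], [0.001, -0.0, -1.0]]
contact_force: [0.7, 0.1, 0.2]
gripper_width: 0.0332
gripper_force: 30.0
```

Request:
{"api": "carry_out", "payload": {
  "targets": [
    [[0,0,0],[0,0,-0.91],255],
    [[0,0,0],[0,0,-0.91],255],
    [[-0.22,-0.45,-0.79],[0.43,0.41,-0.38],255],
    [[-0.22,-0.45,-0.79],[0.38,0.45,-0.39],255],
    [[-0.22,-0.45,-0.79],[0.32,0.49,-0.4],255]
  ]
}}

```text
time_s: 7.37
eef_pos: [0.619, -0.1361, 0.2337]
orientation: [[-0.839, 0.522, 0.155], [0.523, 0.851, -0.035], [-0.15, 0.051, -0.987]]
contact_force: [-0.4, 0.7, 0.5]
gripper_width: 0.0332
gripper_force: 30.0
```

Request:
{"api": "carry_out", "payload": {
  "targets": [
    [[-0.22,-0.45,-0.79],[0.26,0.52,-0.4],255],
    [[-0.22,-0.45,-0.79],[0.2,0.55,-0.4],255],
    [[-0.22,-0.45,-0.79],[0.13,0.57,-0.39],255],
    [[-0.22,-0.45,-0.79],[0.07,0.59,-0.38],255],
    [[-0.22,-0.45,-0.79],[0,0.6,-0.37],255]
  ]
}}

```text
time_s: 7.78
eef_pos: [0.6176, -0.0464, 0.2905]
orientation: [[-0.908, 0.12, 0.402], [0.129, 0.992, -0.005], [-0.399, 0.047, -0.916]]
contact_force: [0.2, 0.2, 0.1]
gripper_width: 0.0334
gripper_force: 30.0
```

Request:
{"api": "carry_out", "payload": {
  "targets": [
    [[-0.22,-0.45,-0.79],[-0.07,0.61,-0.36],255],
    [[-0.22,-0.45,-0.79],[-0.13,0.61,-0.34],255],
    [[-0.22,-0.45,-0.79],[-0.2,0.6,-0.31],255],
    [[0,0,0],[0.12,0.55,0.32],255],
    [[0,0,0],[0.12,0.55,0.32],255]
  ]
}}

```text
time_s: 8.2
eef_pos: [0.6173, 0.0396, 0.3055]
orientation: [[-0.84, -0.126, 0.527], [-0.111, 0.992, 0.06], [-0.53, -0.008, -0.848]]
contact_force: [0.5, 0.1, -1.8]
gripper_width: 0.0329
gripper_force: 30.0
```

Request:
{"api": "carry_out", "payload": {
  "targets": [
    [[0,0,0],[0.12,0.55,0.32],255],
    [[0,0,0],[0,0,0],255],
    [[0,0,0],[0,0,0],255]
  ]
}}

```text
time_s: 8.45
eef_pos: [0.6166, 0.0565, 0.2931]
orientation: [[-0.843, -0.128, 0.523], [-0.112, 0.992, 0.062], [-0.526, -0.006, -0.85]]
contact_force: [0.2, -0.5, 0.7]
gripper_width: 0.033
gripper_force: 30.0
```

Run:
```python
from h import *
st(); T,R=load()
out=[]
for c,(x0,y0) in(("top",(170,120)),("side",(160,105))):
    im=viewer.capture(c); S=3
    o,A=rails(); cr=cv2.resize(im[y0:y0+130,x0:x0+130],None,fx=S,fy=S,interpolation=cv2.INTER_CUBIC)
    ob=ctrl.get_obs(); Q=np.array(ob["orientation"]); hd=np.array(ob["eef_pos"])-.0087*Q[:,2]
    for X,col in((hd,(255,0,255)),(hd+.057*Q[:,0],(0,0,255)),(hd-.012*Q[:,0],(0,255,0))):
        p=proj(c,[X])[0]; cv2.circle(cr,tuple(int(v) for v in (p+.5-[x0,y0])*S),3,col,-1)
    out.append(cr)
cv2.imwrite("pics/l1.png",np.hstack(out))
plan([(T,R,255,.4)])
```

```text
t 8.45 p [0.6166 0.0565 0.2931] w 0.033 gf 30.0 F [ 0.2 -0.5  0.7] q [ -10.5   -9.5  108.2   11.5   51.3 -112.8]
[[-0.843 -0.128  0.523]
 [-0.112  0.992  0.062]
 [-0.526 -0.006 -0.85 ]]
-> [0.618 0.056 0.226] rows 5 end [0.6181 0.0564 0.2263]
[[-0.01,-0.0,0.01],[0.24,0.01,0.39],255],
[[-0.01,-0.0,0.01],[0.24,0.01,0.39],255],
[[-0.01,-0.0,0.01],[0.24,0.01,0.39],255],
[[-0.01,-0.0,0.01],[0.24,0.01,0.39],255],
[[-0.01,-0.0,0.01],[0.24,0.01,0.39],255],
```

View pics/l1.png

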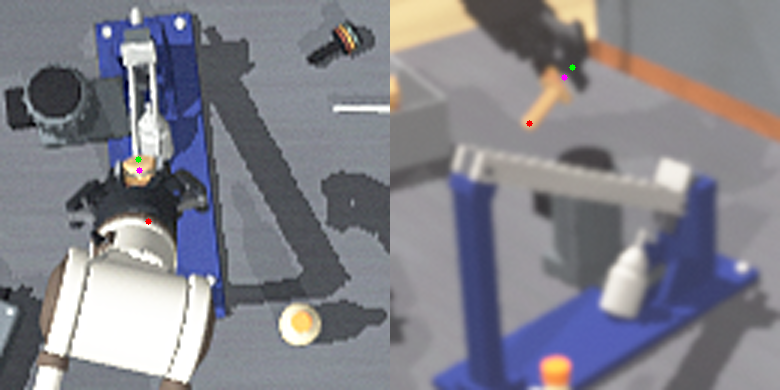

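Request:
{"api": "carry_out", "payload": {
  "targets": [
    [[0,0,0],[0.24,0.01,0.39],255],
    [[0,0,0],[0.24,0.01,0.39],255],
    [[0,0,0],[0.24,0.01,0.39],255],
    [[0,0,0],[0.24,0.01,0.39],255],
    [[0,0,0],[0,0,0],255]
  ]
}}

```text
time_s: 8.97
eef_pos: [0.6161, 0.0559, 0.2364]
orientation: [[-0.844, -0.126, 0.521], [-0.11, 0.992, 0.061], [-0.524, -0.006, -0.852]]
contact_force: [-0.4, 0.9, -1.0]
gripper_width: 0.0336
gripper_force: 30.0
```

Run:
```python
from h import *
st(); T,R=load()
im=viewer.capture("side"); x0,y0=160,105
c1=cv2.resize(im[125:205,165:285],None,fx=5,fy=5,interpolation=cv2.INTER_CUBIC)
cv2.imwrite("pics/l2.png",c1)
plan([(T,R,255,.4)])
```

```text
t 8.9667 p [0.6161 0.0559 0.2364] w 0.0336 gf 30.0 F [-0.4  0.9 -1. ] q [ -10.5   -6.7  112.2   12.7   44.8 -114.5]
[[-0.844 -0.126  0.521]
 [-0.11   0.992  0.061]
 [-0.524 -0.006 -0.852]]
-> [0.618 0.056 0.226] rows 1 end [0.618  0.0564 0.2263]
[[-0.04,-0.04,0.04],[0.18,0.01,0.36],255],
```

View pics/l2.png

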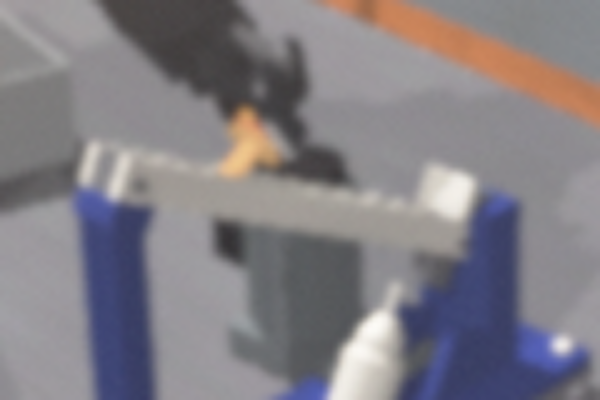

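Request:
{"api": "carry_out", "payload": {
  "targets": [
    [[0,0,0],[0.1,0.01,0.16],255],
    [[0,0,0],[0.08,0,0.16],255],
    [[0,0,0],[0,0,0],255]
  ]
}}

```text
time_s: 9.27
eef_pos: [0.6178, 0.0567, 0.2279]
orientation: [[-0.842, -0.126, 0.524], [-0.111, 0.992, 0.061], [-0.528, -0.007, -0.849]]
contact_force: [-0.4, -0.1, -1.4]
gripper_width: 0.0332
gripper_force: 30.0
```

Request:
{"api": "carry_out", "payload": {
  "targets": [
    [[0,0,0],[0,0,0],80],
    [[0,0,0],[0,0,0],80],
    [[0,0,0],[0,0,0],80],
    [[0,0,0],[0,0,0],80],
    [[0,0,0],[0,0,0],80]
  ]
}}

```text
time_s: 9.68
eef_pos: [0.6181, 0.0569, 0.2287]
orientation: [[-0.841, -0.127, 0.525], [-0.111, 0.992, 0.061], [-0.529, -0.007, -0.849]]
contact_force: [0.3, -0.5, -0.3]
gripper_width: 0.0583
gripper_force: 0.0
```

Run:
```python
from h import *
st()
ims=[cv2.resize(viewer.capture("side")[125:205,165:285],None,fx=3,fy=3,interpolation=cv2.INTER_CUBIC),cv2.resize(viewer.capture("top")[120:200,170:270],None,fx=3,fy=3,interpolation=cv2.INTER_CUBIC)]
cv2.imwrite("pics/l3.png",np.hstack(ims))
```

```text
t 9.6833 p [0.6181 0.0569 0.2287] w 0.0583 gf 0.0 F [ 0.3 -0.5 -0.3] q [ -10.4   -6.   112.6   13.    43.4 -114.8]
[[-0.841 -0.127  0.525]
 [-0.111  0.992  0.061]
 [-0.529 -0.007 -0.849]]
```

View pics/l3.png

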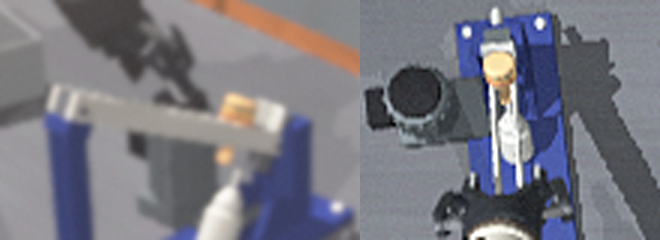

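Run:
```python
from h import *
ob=ctrl.get_obs();p=np.array(ob["eef_pos"]);Q=np.array(ob["orientation"])
R=down(-40)
plan([(p-.075*Q[:,2]+[0,0,.01],Q,0),((.6145,-.30,.22),R,0),((.6145,-.3165,.0075),R,0)])
for c in("top","side"):
  for q in("pull0_head","pull0_tip"): print(c,[(np.round(d["point"],3).tolist(),round(d["p"],2)) for d in nets.place_of(c,q)])
o,A=rails(); print("stop queue expected",o+A@[.183,0,.012])
```

```text
-> [0.579 0.052 0.302] rows 3 end [0.5786 0.0524 0.3023]
[[0.0,0.0,0.0],[-0.06,-0.0,-0.93],0],
[[0.0,0.0,0.0],[-0.06,-0.0,-0.93],0],
[[0.0,0.0,0.0],[-0.06,-0.0,-0.93],0],
-> [ 0.614 -0.3    0.22 ] rows 12 end [ 0.6145 -0.3     0.22  ]
[[0.18,0.42,0.64],[0.15,-0.98,0.19],0],
[[0.18,0.42,0.64],[0.07,-0.99,0.21],0],
[[0.18,0.42,0.64],[-0.0,-0.98,0.23],0],
[[0.18,0.42,0.64],[-0.08,-0.98,0.25],0],
[[0.18,0.42,0.64],[-0.16,-0.96,0.26],0],
[[0.18,0.42,0.64],[-0.23,-0.95,0.27],0],
[[0.18,0.42,0.64],[-0.31,-0.92,0.27],0],
[[0.18,0.42,0.64],[-0.38,-0.89,0.28],0],
[[0.18,0.42,0.64],[-0.45,-0.86,0.27],0],
[[0.18,0.42,0.64],[-0.52,-0.82,0.27],0],
[[0.18,0.42,0.64],[-0.59,-0.78,0.26],0],
[[0.18,0.42,0.64],[-0.65,-0.74,0.24],0],
-> [ 0.614 -0.316  0.008] rows 8 end [ 0.6145 -0.3165  0.0075]
[[-0.0,-0.0,-0.0],[-0.04,-0.05,0.88],0],
[[-0.0,-0.0,-0.0],[-0.04,-0.05,0.89],0],
[[-0.0,-0.0,-0.0],[-0.04,-0.05,0.88],0],
[[-0.0,-0.0,-0.0],[-0.04,-0.05,0.89],0],
[[-0.0,-0.0,-0.0],[-0.04,-0.05,0.88],0],
[[-0.0,-0.0,-0.0],[-0.04,-0.05,0.89],0],
[[-0.0,-0.0,-0.0],[-0.04,-0.05,0.88],0],
[[-0.0,-0.0,-0.0],[-0.04,-0.05,0.88],0],
top [([0.748, 0.073, 0.153], 0.6), ([0.82, -0.165, 0.017], 0.5)]
top [([0.791, -0.122, 0.016], 0.47), ([0.726, 0.071, 0.097], 0.4)]
side [([0.826, -0.168, 0.02], 0.64), ([0.724, 0.073, 0.162], 0.55)]
side [([0.789, -0.118, 0.016], 0.5), ([0.698, 0.07, 0.115], 0.44)]
stop queue expected [0.75231277 0.07321258 0.14968208]
```

Request:
{"api": "carry_out", "payload": {
  "targets": [
    [[0,0,0],[-0.06,0,-0.93],0],
    [[0,0,0],[-0.06,0,-0.93],0],
    [[0,0,0],[-0.06,0,-0.93],0],
    [[0.18,0.42,0.64],[0.15,-0.98,0.19],0],
    [[0.18,0.42,0.64],[0.07,-0.99,0.21],0]
  ]
}}

```text
time_s: 10.4
eef_pos: [0.585, -0.0065, 0.2922]
orientation: [[-0.891, 0.009, 0.455], [0.019, 1.0, 0.018], [-0.454, 0.025, -0.89]]
contact_force: [1.0, 0.4, 0.5]
gripper_width: 0.0852
gripper_force: 0.0
```

Request:
{"api": "carry_out", "payload": {
  "targets": [
    [[0.18,0.42,0.64],[0,-0.98,0.23],0],
    [[0.18,0.42,0.64],[-0.08,-0.98,0.25],0],
    [[0.18,0.42,0.64],[-0.16,-0.96,0.26],0],
    [[0.18,0.42,0.64],[-0.23,-0.95,0.27],0],
    [[0.18,0.42,0.64],[-0.31,-0.92,0.27],0]
  ]
}}

```text
time_s: 10.82
eef_pos: [0.5994, -0.1546, 0.2538]
orientation: [[-0.908, 0.35, 0.231], [0.353, 0.935, -0.032], [-0.227, 0.052, -0.972]]
contact_force: [1.2, 0.9, -0.0]
gripper_width: 0.0855
gripper_force: 0.0
```

Request:
{"api": "carry_out", "payload": {
  "targets": [
    [[0.18,0.42,0.64],[-0.38,-0.89,0.28],0],
    [[0.18,0.42,0.64],[-0.45,-0.86,0.27],0],
    [[0.18,0.42,0.64],[-0.52,-0.82,0.27],0],
    [[0.18,0.42,0.64],[-0.59,-0.78,0.26],0],
    [[0.18,0.42,0.64],[-0.65,-0.74,0.24],0]
  ]
}}

```text
time_s: 11.23
eef_pos: [0.6146, -0.3013, 0.2196]
orientation: [[-0.764, 0.645, -0.003], [0.645, 0.764, -0.002], [0.001, -0.004, -1.0]]
contact_force: [-0.1, 0.3, 0.2]
gripper_width: 0.0854
gripper_force: 0.0
```

Request:
{"api": "carry_out", "payload": {
  "targets": [
    [[0,0,0],[-0.04,-0.05,0.88],0],
    [[0,0,0],[-0.04,-0.05,0.88],0],
    [[0,0,0],[-0.04,-0.05,0.88],0],
    [[0,0,0],[-0.04,-0.05,0.88],0],
    [[0,0,0],[0,0,0],0]
  ]
}}

```text
time_s: 11.65
eef_pos: [0.6106, -0.3059, 0.1071]
orientation: [[-0.766, 0.643, -0.011], [0.643, 0.766, 0.004], [0.011, -0.004, -1.0]]
contact_force: [-0.3, 0.7, -1.1]
gripper_width: 0.0854
gripper_force: 0.0
```

Run:
```python
from h import *
st(); R=down(-40)
plan([((.6145,-.3165,.03),R,0,.8),((.6145,-.3165,.0075),R,0)])
```

```text
t 11.65 p [ 0.6106 -0.3059  0.1071] w 0.0854 gf 0.0 F [-0.3  0.7 -1.1] q [-36.6  31.4  77.7  -0.2  71.6 -86.6]
[[-0.766  0.643 -0.011]
 [ 0.643  0.766  0.004]
 [ 0.011 -0.004 -1.   ]]
-> [ 0.614 -0.316  0.03 ] rows 4 end [ 0.6145 -0.3165  0.03  ]
[[-0.01,-0.03,-0.0],[-0.09,-0.04,0.64],0],
[[-0.01,-0.03,-0.0],[-0.09,-0.04,0.64],0],
[[-0.01,-0.03,-0.0],[-0.08,-0.05,0.64],0],
[[-0.01,-0.03,-0.0],[-0.08,-0.05,0.64],0],
-> [ 0.614 -0.316  0.008] rows 1 end [ 0.6145 -0.3165  0.0075]
[[0.0,0.0,-0.0],[0.0,0.0,0.75],0],
```

Request:
{"api": "carry_out", "payload": {
  "targets": [
    [[0,0,0],[-0.04,-0.05,0.9],0],
    [[0,0,0],[-0.04,-0.05,0.9],0],
    [[0,0,0],[-0.04,-0.05,0.9],0],
    [[0,0,0],[-0.04,-0.05,0.55],0],
    [[0,0,0],[0,0,0.22],0]
  ]
}}

```text
time_s: 12.07
eef_pos: [0.6126, -0.3152, 0.0081]
orientation: [[-0.766, 0.643, -0.004], [0.643, 0.766, -0.0], [0.003, -0.003, -1.0]]
contact_force: [0.6, -0.1, 0.4]
gripper_width: 0.0854
gripper_force: 0.0
```

Request:
{"api": "carry_out", "payload": {
  "targets": [
    [[0,0,0],[0,0,0],0],
    [[0,0,0],[0,0,0],0]
  ]
}}

```text
time_s: 12.23
eef_pos: [0.6148, -0.3164, 0.012]
orientation: [[-0.766, 0.643, 0.0], [0.643, 0.766, -0.004], [-0.003, -0.003, -1.0]]
contact_force: [0.7, -0.6, 0.1]
gripper_width: 0.0851
gripper_force: 0.0
```

Run:
```python
from h import *
st(); R=down(-40)
plan([((.6145,-.3165,.0075),R,0)])
viewer.capture("side")
for q in("pull1_head","pull1_tip"): print([(np.round(d["point"],3).tolist(),round(d["p"],2)) for d in nets.place_of("side",q)])
```

```text
t 12.2333 p [ 0.6148 -0.3164  0.012 ] w 0.0851 gf 0.0 F [ 0.7 -0.6  0.1] q [-37.1  38.8  78.6  -0.2  62.4 -87.1]
[[-0.766  0.643  0.   ]
 [ 0.643  0.766 -0.004]
 [-0.003 -0.003 -1.   ]]
-> [ 0.614 -0.316  0.008] rows 1 end [ 0.6145 -0.3165  0.0075]
[[-0.03,0.02,0.0],[0.01,-0.01,0.15],0],
[([0.615, -0.32, 0.02], 0.69), ([0.554, -0.511, -0.001], 0.68), ([0.396, -0.362, 0.017], 0.61)]
[([0.569, -0.279, 0.014], 0.7), ([0.734, -0.252, -0.003], 0.64), ([0.454, -0.345, 0.017], 0.62)]
```

Request:
{"api": "carry_out", "payload": {
  "squeeze": 30,
  "targets": [
    [[0,0,0],[-0.02,0,0.13],100],
    [[0,0,0],[0,0,0],200],
    [[0,0,0],[0,0,0],200],
    [[0,0,0],[0,0,0],200],
    [[0,0,0],[0,0,0],255]
  ]
}}

```text
time_s: 12.8
eef_pos: [0.6145, -0.3164, 0.0068]
orientation: [[-0.766, 0.643, -0.001], [0.643, 0.766, -0.003], [-0.001, -0.003, -1.0]]
contact_force: [-0.3, 0.7, -0.6]
gripper_width: 0.0331
gripper_force: 31.9
```

Request:
{"api": "carry_out", "payload": {
  "targets": [
    [[0,0,0],[0,0,0],255],
    [[0,0,0],[0,0,0],255]
  ]
}}

```text
time_s: 12.97
eef_pos: [0.6145, -0.3165, 0.0067]
orientation: [[-0.766, 0.643, -0.001], [0.643, 0.766, -0.003], [-0.001, -0.003, -1.0]]
contact_force: [0.5, -0.5, 0.6]
gripper_width: 0.0334
gripper_force: 32.1
```

Run:
```python
from h import *
st(); p=np.array(ctrl.get_obs()["eef_pos"]); R=np.array(ctrl.get_obs()["orientation"])
T,Q=load(dz=.017-p[2]+0.0); print(T)
U=np.array([0,0,.07])
plan([(p+[0,0,.18],R,255),(T+U+[0,-.08,.03],Q,255,.9),(T+U,Q,255,.7),(T+[0,0,.015],Q,255,.4)])
```

```text
t 12.9667 p [ 0.6145 -0.3165  0.0067] w 0.0334 gf 32.1 F [ 0.5 -0.5  0.6] q [-37.2  39.2  78.6  -0.2  62.1 -87.1]
[[-0.766  0.643 -0.001]
 [ 0.643  0.766 -0.003]
 [-0.001 -0.003 -1.   ]]
[0.6188719  0.05647337 0.22499994]
-> [ 0.614 -0.316  0.187] rows 7 end [ 0.6145 -0.3164  0.1867]
[[0.0,0.0,0.0],[-0.0,-0.0,-0.86],255],
[[0.0,0.0,0.0],[-0.0,-0.0,-0.86],255],
[[0.0,0.0,0.0],[-0.0,-0.0,-0.86],255],
[[0.0,0.0,0.0],[-0.0,-0.0,-0.86],255],
[[0.0,0.0,0.0],[-0.0,-0.0,-0.86],255],
[[0.0,0.0,0.0],[-0.0,-0.0,-0.86],255],
[[0.0,0.0,0.0],[-0.0,-0.0,-0.86],255],
-> [ 0.619 -0.024  0.325] rows 10 end [ 0.6189 -0.0235  0.325 ]
[[-0.22,-0.5,-0.76],[0.62,0.76,-0.46],255],
[[-0.22,-0.5,-0.76],[0.53,0.81,-0.48],255],
[[-0.22,-0.5,-0.76],[0.44,0.86,-0.48],255],
[[-0.22,-0.5,-0.76],[0.34,0.9,-0.48],255],
[[-0.22,-0.5,-0.76],[0.24,0.94,-0.48],255],
[[-0.22,-0.5,-0.76],[0.14,0.96,-0.46],255],
[[-0.22,-0.5,-0.76],[0.04,0.98,-0.44],255],
[[-0.22,-0.5,-0.76],[-0.06,0.99,-0.42],255],
[[-0.22,-0.5,-0.76],[-0.16,0.99,-0.39],255],
[[-0.22,-0.5,-0.76],[-0.26,0.98,-0.36],255],
-> [0.619 0.056 0.295] rows 4 end [0.6189 0.0565 0.295 ]
[[-0.0,0.0,0.0],[0.06,0.66,0.26],255],
[[-0.0,0.0,0.0],[0.06,0.66,0.26],255],
[[-0.0,0.0,0.0],[0.06,0.66,0.26],255],
[[-0.0,0.0,0.0],[0.06,0.66,0.26],255],
-> [0.619 0.056 0.24 ] rows 4 end [0.6189 0.0565 0.24  ]
[[0.0,0.0,0.0],[0.24,0.0,0.39],255],
[[0.0,0.0,0.0],[0.24,0.0,0.39],255],
[[0.0,0.0,0.0],[0.24,0.0,0.39],255],
[[0.0,0.0,0.0],[0.24,0.0,0.39],255],
```

Request:
{"api": "carry_out", "payload": {
  "targets": [
    [[0,0,0],[0,0,-0.86],255],
    [[0,0,0],[0,0,-0.86],255],
    [[0,0,0],[0,0,-0.86],255],
    [[0,0,0],[0,0,-0.86],255],
    [[0,0,0],[0,0,-0.86],255]
  ]
}}

```text
time_s: 13.38
eef_pos: [0.6142, -0.3158, 0.1365]
orientation: [[-0.766, 0.643, -0.002], [0.643, 0.766, -0.002], [-0.0, -0.003, -1.0]]
contact_force: [0.2, -0.8, -0.5]
gripper_width: 0.0334
gripper_force: 31.9
```

Request:
{"api": "carry_out", "payload": {
  "targets": [
    [[0,0,0],[0,0,-0.86],255],
    [[0,0,0],[0,0,-0.86],255],
    [[-0.22,-0.5,-0.76],[0.62,0.76,-0.46],255],
    [[-0.22,-0.5,-0.76],[0.53,0.81,-0.48],255],
    [[-0.22,-0.5,-0.76],[0.44,0.86,-0.48],255]
  ]
}}

```text
time_s: 13.8
eef_pos: [0.6158, -0.227, 0.2293]
orientation: [[-0.884, 0.436, 0.17], [0.437, 0.899, -0.031], [-0.166, 0.047, -0.985]]
contact_force: [-0.2, -0.0, -0.0]
gripper_width: 0.0332
gripper_force: 31.9
```

Request:
{"api": "carry_out", "payload": {
  "targets": [
    [[-0.22,-0.5,-0.76],[0.34,0.9,-0.48],255],
    [[-0.22,-0.5,-0.76],[0.24,0.94,-0.48],255],
    [[-0.22,-0.5,-0.76],[0.14,0.96,-0.46],255],
    [[-0.22,-0.5,-0.76],[0.04,0.98,-0.44],255],
    [[-0.22,-0.5,-0.76],[-0.06,0.99,-0.42],255]
  ]
}}

```text
time_s: 14.22
eef_pos: [0.6177, -0.0802, 0.2982]
orientation: [[-0.899, 0.037, 0.435], [0.049, 0.999, 0.016], [-0.434, 0.036, -0.9]]
contact_force: [0.8, 0.0, -0.0]
gripper_width: 0.0333
gripper_force: 31.9
```

Request:
{"api": "carry_out", "payload": {
  "targets": [
    [[-0.22,-0.5,-0.76],[-0.16,0.99,-0.39],255],
    [[-0.22,-0.5,-0.76],[-0.26,0.98,-0.36],255],
    [[0,0,0],[0.06,0.66,0.26],255],
    [[0,0,0],[0.06,0.66,0.26],255],
    [[0,0,0],[0.06,0.66,0.26],255]
  ]
}}

```text
time_s: 14.63
eef_pos: [0.6193, 0.0375, 0.3025]
orientation: [[-0.843, -0.12, 0.524], [-0.102, 0.993, 0.064], [-0.527, 0.0, -0.85]]
contact_force: [0.3, -0.2, -0.2]
gripper_width: 0.0333
gripper_force: 32.0
```

Request:
{"api": "carry_out", "payload": {
  "targets": [
    [[0,0,0],[0.06,0.66,0.26],255],
    [[0,0,0],[0,0,0],255],
    [[0,0,0],[0,0,0],255],
    [[0,0,0],[0,0,0],255]
  ]
}}

```text
time_s: 14.97
eef_pos: [0.62, 0.056, 0.2951]
orientation: [[-0.844, -0.12, 0.523], [-0.102, 0.993, 0.063], [-0.527, 0.0, -0.85]]
contact_force: [0.1, -0.4, 0.3]
gripper_width: 0.0332
gripper_force: 31.9
```

Run:
```python
from h import *
st()
T,Q=load(dz=.0103)
plan([(T+[0,0,.013],Q,255,.45),(T+[0,0,.002],Q,255,.3)])
viewer.capture("side"); viewer.capture("top")
ob=ctrl.get_obs(); R=np.array(ob["orientation"]); hd=np.array(ob["eef_pos"])-.0103*R[:,2]; print("exp tip",hd+.057*R[:,0],hd)
for c in("side","top"):
  for q in("pull1_head","pull1_tip"): print(c,[(np.round(d["point"],3).tolist(),round(d["p"],2)) for d in nets.place_of(c,q)])
```

```text
t 14.9667 p [0.62   0.056  0.2951] w 0.0332 gf 31.9 F [ 0.1 -0.4  0.3] q [ -10.5   -9.   107.6   11.6   51.4 -112.2]
[[-0.844 -0.12   0.523]
 [-0.102  0.993  0.063]
 [-0.527  0.    -0.85 ]]
-> [0.619 0.056 0.238] rows 4 end [0.6189 0.0565 0.238 ]
[[-0.0,-0.01,-0.01],[0.26,0.0,0.4],255],
[[-0.0,-0.01,-0.01],[0.26,0.0,0.4],255],
[[-0.0,-0.01,-0.01],[0.26,0.0,0.4],255],
[[-0.0,-0.01,-0.01],[0.26,0.0,0.4],255],
-> [0.619 0.056 0.227] rows 2 end [0.6189 0.0565 0.227 ]
[[-0.0,0.0,-0.0],[0.1,0.0,0.16],255],
[[-0.0,0.0,-0.0],[0.1,0.0,0.16],255],
exp tip [0.5667107  0.04898926 0.27409796] [0.61479039 0.0547434  0.30416843]
side [([0.394, -0.36, 0.017], 0.76), ([0.615, 0.051, 0.304], 0.48)]
side [([0.453, -0.348, 0.018], 0.72), ([0.565, 0.049, 0.27], 0.46)]
top [([0.612, 0.056, 0.304], 0.58), ([0.39, -0.359, 0.02], 0.42)]
top [([0.486, -0.255, 0.019], 0.63), ([0.444, -0.344, 0.018], 0.53)]
```

Good agreement; lower and release.

Request:
{"api": "carry_out", "payload": {
  "targets": [
    [[0,0,0],[0.26,0,0.4],255],
    [[0,0,0],[0.26,0,0.4],255],
    [[0,0,0],[0.26,0,0.4],255],
    [[0,0,0],[0.26,0,0.4],255],
    [[0,0,0],[0,0,0],255]
  ]
}}

```text
time_s: 15.68
eef_pos: [0.6166, 0.0563, 0.2335]
orientation: [[-0.847, -0.12, 0.517], [-0.101, 0.993, 0.064], [-0.521, 0.002, -0.853]]
contact_force: [-0.7, 0.0, -1.1]
gripper_width: 0.0335
gripper_force: 31.9
```

Request:
{"api": "carry_out", "payload": {
  "targets": [
    [[0,0,0],[0.1,0,0.16],255],
    [[0,0,0],[0.1,0,0.16],255],
    [[0,0,0],[0,0,0],255],
    [[0,0,0],[0,0,0],255]
  ]
}}

```text
time_s: 16.02
eef_pos: [0.6188, 0.0563, 0.2266]
orientation: [[-0.844, -0.12, 0.523], [-0.102, 0.993, 0.064], [-0.527, 0.001, -0.85]]
contact_force: [-0.3, 0.2, -0.0]
gripper_width: 0.0333
gripper_force: 32.0
```

Run:
```python
from h import *
st()
```

```text
t 16.0167 p [0.6188 0.0563 0.2266] w 0.0333 gf 32.0 F [-0.3  0.2 -0. ] q [ -10.5   -5.7  112.5   13.3   43.4 -114.7]
[[-0.844 -0.12   0.523]
 [-0.102  0.993  0.064]
 [-0.527  0.001 -0.85 ]]
```

Request:
{"api": "carry_out", "payload": {
  "targets": [
    [[0,0,0],[0,0,0],80],
    [[0,0,0],[0,0,0],80],
    [[0,0,0],[0,0,0],80],
    [[0,0,0],[0,0,0],80],
    [[0,0,0],[0,0,0],80]
  ]
}}

```text
time_s: 16.43
eef_pos: [0.6187, 0.0563, 0.2265]
orientation: [[-0.844, -0.12, 0.523], [-0.102, 0.993, 0.064], [-0.527, 0.001, -0.85]]
contact_force: [-0.4, 0.7, -1.1]
gripper_width: 0.0588
gripper_force: 0.0
```

Request:
{"api": "carry_out", "payload": {
  "targets": [
    [[0,0,0],[-0.06,0,-0.93],0],
    [[0,0,0],[-0.06,0,-0.93],0],
    [[0,0,0],[-0.06,0,-0.93],0],
    [[0,0,0],[0,0,0],0]
  ]
}}

```text
time_s: 16.77
eef_pos: [0.5807, 0.0511, 0.3074]
orientation: [[-0.838, -0.12, 0.532], [-0.103, 0.993, 0.062], [-0.535, -0.003, -0.845]]
contact_force: [-0.1, -0.2, 1.7]
gripper_width: 0.0857
gripper_force: 0.0
```

Run:
```python
from h import *
st()
viewer.capture("side"); viewer.capture("top")
o,A=rails()
for c in("side","top"):
  for q in("pull1_head","pull1_tip","pull2_head","pull2_tip"): print(c,q,[(np.round(d["point"],3).tolist(),np.round((np.array(d["point"])-o)@A,3).tolist(),round(d["p"],2)) for d in nets.place_of(c,q)])
R=down(23); print(R.round(2))
plan([((.487,-.25,.22),R,0),((.487,-.259,.0075),R,0)])
```

```text
t 16.7667 p [0.5807 0.0511 0.3074] w 0.0857 gf 0.0 F [-0.1 -0.2  1.7] q [ -12.2  -16.4  112.5   12.4   53.6 -113.8]
[[-0.838 -0.12   0.532]
 [-0.103  0.993  0.062]
 [-0.535 -0.003 -0.845]]
side pull1_head [([0.391, -0.36, 0.018], [-0.119, -0.385, -0.298], 0.88), ([0.72, 0.068, 0.169], [0.146, -0.001, 0.013], 0.41)]
side pull1_tip [([0.452, -0.346, 0.017], [-0.064, -0.379, -0.269], 0.52), ([0.694, 0.066, 0.115], [0.148, 0.0, -0.046], 0.43)]
side pull2_head [([0.731, -0.252, 0.002], [0.198, -0.32, -0.147], 0.66), ([0.484, -0.259, 0.019], [-0.028, -0.296, -0.248], 0.5)]
side pull2_tip [([0.434, -0.282, 0.016], [-0.072, -0.313, -0.276], 0.77)]
top pull1_head [([0.72, 0.071, 0.165], [0.147, 0.002, 0.011], 0.7), ([0.394, -0.357, 0.02], [-0.118, -0.383, -0.295], 0.7)]
top pull1_tip [([0.446, -0.347, 0.019], [-0.07, -0.379, -0.271], 0.68), ([0.691, 0.068, 0.115], [0.145, 0.002, -0.048], 0.54)]
top pull2_head [([0.487, -0.254, 0.02], [-0.025, -0.292, -0.245], 0.49)]
top pull2_tip [([0.431, -0.284, 0.018], [-0.076, -0.314, -0.275], 0.52)]
[[-0.92 -0.39  0.  ]
 [-0.39  0.92  0.  ]
 [ 0.    0.  
[... 161 characters left out ...]
0.52,-0.26],[0.55,-0.93,0.04],0],
[[-0.07,0.52,-0.26],[0.57,-0.92,0.07],0],
[[-0.07,0.52,-0.26],[0.59,-0.9,0.09],0],
[[-0.07,0.52,-0.26],[0.61,-0.89,0.12],0],
[[-0.07,0.52,-0.26],[0.63,-0.87,0.14],0],
[[-0.07,0.52,-0.26],[0.64,-0.86,0.17],0],
[[-0.07,0.52,-0.26],[0.66,-0.84,0.2],0],
[[-0.07,0.52,-0.26],[0.67,-0.82,0.23],0],
-> [ 0.487 -0.259  0.008] rows 8 end [ 0.487  -0.259   0.0075]
[[-0.0,-0.0,0.0],[0.02,-0.03,0.88],0],
[[-0.0,-0.0,0.0],[0.01,-0.04,0.89],0],
[[-0.0,-0.0,0.0],[0.02,-0.03,0.88],0],
[[-0.0,-0.0,0.0],[0.01,-0.03,0.89],0],
[[-0.0,-0.0,0.0],[0.02,-0.04,0.88],0],
[[-0.0,-0.0,0.0],[0.01,-0.03,0.88],0],
[[-0.0,-0.0,0.0],[0.02,-0.03,0.89],0],
[[-0.0,-0.0,0.0],[0.01,-0.04,0.88],0],
```

Request:
{"api": "carry_out", "payload": {
  "targets": [
    [[-0.07,0.52,-0.26],[0.5,-0.96,0],0],
    [[-0.07,0.52,-0.26],[0.53,-0.95,0.02],0],
    [[-0.07,0.52,-0.26],[0.55,-0.93,0.04],0],
    [[-0.07,0.52,-0.26],[0.57,-0.92,0.07],0],
    [[-0.07,0.52,-0.26],[0.59,-0.9,0.09],0]
  ]
}}

```text
time_s: 17.68
eef_pos: [0.5327, -0.1006, 0.2603]
orientation: [[-0.928, -0.258, 0.271], [-0.253, 0.966, 0.052], [-0.275, -0.021, -0.961]]
contact_force: [0.8, 0.4, 0.3]
gripper_width: 0.0852
gripper_force: 0.0
```

Request:
{"api": "carry_out", "payload": {
  "targets": [
    [[-0.07,0.52,-0.26],[0.61,-0.89,0.12],0],
    [[-0.07,0.52,-0.26],[0.63,-0.87,0.14],0],
    [[-0.07,0.52,-0.26],[0.64,-0.86,0.17],0],
    [[-0.07,0.52,-0.26],[0.66,-0.84,0.2],0],
    [[-0.07,0.52,-0.26],[0.67,-0.82,0.23],0]
  ]
}}

```text
time_s: 18.1
eef_pos: [0.4865, -0.2519, 0.2208]
orientation: [[-0.921, -0.389, 0.005], [-0.389, 0.921, -0.002], [-0.004, -0.004, -1.0]]
contact_force: [0.6, 0.2, -0.4]
gripper_width: 0.0854
gripper_force: 0.0
```

Request:
{"api": "carry_out", "payload": {
  "targets": [
    [[0,0,0],[0.02,-0.04,0.88],0],
    [[0,0,0],[0.02,-0.03,0.88],0],
    [[0,0,0],[0.02,-0.03,0.88],0],
    [[0,0,0],[0.02,-0.03,0.88],0],
    [[0,0,0],[0.02,-0.03,0.8],0]
  ]
}}

```text
time_s: 18.52
eef_pos: [0.4867, -0.2557, 0.0897]
orientation: [[-0.922, -0.388, 0.006], [-0.388, 0.922, -0.001], [-0.006, -0.003, -1.0]]
contact_force: [0.1, -0.6, 0.0]
gripper_width: 0.0851
gripper_force: 0.0
```

Request:
{"api": "carry_out", "payload": {
  "targets": [
    [[0,0,0],[0.02,-0.03,0.8],0],
    [[0,0,0],[0.02,-0.03,0.8],0],
    [[0,0,0],[0,0,0.5],0],
    [[0,0,0],[0,0,0],0],
    [[0,0,0],[0,0,0],0]
  ]
}}

```text
time_s: 18.93
eef_pos: [0.4866, -0.2577, 0.028]
orientation: [[-0.922, -0.388, 0.006], [-0.388, 0.922, -0.0], [-0.005, -0.002, -1.0]]
contact_force: [0.1, -0.8, 0.6]
gripper_width: 0.0854
gripper_force: 0.0
```

Run:
```python
from h import *
st(); R=down(23)
plan([((.486,-.258,.0068),R,0)])
```

```text
t 18.9333 p [ 0.4866 -0.2577  0.028 ] w 0.0854 gf 0.0 F [ 0.1 -0.8  0.6] q [ -40.6   19.8  103.9    0.3   56.1 -153.6]
[[-0.922 -0.388  0.006]
 [-0.388  0.922 -0.   ]
 [-0.005 -0.002 -1.   ]]
-> [ 0.486 -0.258  0.007] rows 1 end [ 0.486  -0.258   0.0068]
[[-0.02,0.05,-0.02],[0.03,-0.0,0.71],0],
```

Request:
{"api": "carry_out", "payload": {
  "targets": [
    [[-0.02,0.05,0],[0.02,0,0.4],0],
    [[0,0,0],[0,0,0.3],0],
    [[0,0,0],[0,0,0],100],
    [[0,0,0],[0,0,0],200],
    [[0,0,0],[0,0,0],200]
  ]
}}

```text
time_s: 19.35
eef_pos: [0.4869, -0.2586, 0.0081]
orientation: [[-0.922, -0.388, 0.002], [-0.388, 0.922, -0.002], [-0.001, -0.003, -1.0]]
contact_force: [-0.1, -0.6, -0.2]
gripper_width: 0.0517
gripper_force: 0.0
```

Request:
{"api": "carry_out", "payload": {
  "squeeze": 30,
  "targets": [
    [[0,0,0],[0,0,0],200],
    [[0,0,0],[0,0,0],255],
    [[0,0,0],[0,0,0],255],
    [[0,0,0],[0,0,0],255]
  ]
}}

```text
time_s: 19.68
eef_pos: [0.4872, -0.2589, 0.0085]
orientation: [[-0.922, -0.388, 0.003], [-0.388, 0.922, -0.003], [-0.002, -0.004, -1.0]]
contact_force: [-0.2, 0.0, 3.9]
gripper_width: 0.0332
gripper_force: 30.3
```

Run:
```python
from h import *
st(); p=np.array(ctrl.get_obs()["eef_pos"]); R=np.array(ctrl.get_obs()["orientation"])
T,Q=load(dz=.017-p[2]); print(T)
U=np.array([0,0,.07])
plan([(p+[0.02,0,.24],R,255),(T+U+[0,-.08,.03],Q,255,.9),(T+U,Q,255,.7)])
```

```text
t 19.6833 p [ 0.4872 -0.2589  0.0085] w 0.0332 gf 30.3 F [-0.2  0.   3.9] q [ -40.5   21.9  103.8   -0.    54.  -153.4]
[[-0.922 -0.388  0.003]
 [-0.388  0.922 -0.003]
 [-0.002 -0.004 -1.   ]]
[0.61792722 0.05635487 0.22652359]
-> [ 0.507 -0.259  0.249] rows 9 end [ 0.5072 -0.2589  0.2485]
[[0.0,0.0,0.0],[-0.07,-0.03,-0.89],255],
[[0.0,0.0,0.0],[-0.07,-0.03,-0.89],255],
[[0.0,0.0,0.0],[-0.07,-0.03,-0.89],255],
[[0.0,0.0,0.0],[-0.07,-0.03,-0.89],255],
[[0.0,0.0,0.0],[-0.07,-0.03,-0.89],255],
[[0.0,0.0,0.0],[-0.07,-0.03,-0.89],255],
[[0.0,0.0,0.0],[-0.07,-0.03,-0.89],255],
[[0.0,0.0,0.0],[-0.07,-0.03,-0.89],255],
[[0.0,0.0,0.0],[-0.07,-0.03,-0.89],255],
-> [ 0.618 -0.024  0.327] rows 8 end [ 0.6179 -0.0236  0.3265]
[[0.09,-0.66,0.32],[-0.81,0.72,-0.33],255],
[[0.09,-0.66,0.32],[-0.8,0.75,-0.28],255],
[[0.09,-0.66,0.32],[-0.79,0.77,-0.23],255],
[[0.09,-0.66,0.32],[-0.78,0.8,-0.18],255],
[[0.09,-0.66,0.32],[-0.77,0.82,-0.14],255],
[[0.09,-0.66,0.32],[-0.75,0.84,-0.09],255],
[[0.09,-0.66,0.32],[-0.72,0.87,-0.05],255],
[[0.09,-0.66,0.32],[-0.7,0.89,-0.01],255],
-> [0.618 0.056 0.297] rows 4 end [0.6179 0.0563 0.2965]
[[-0.0,0.0,-0.0],[0.06,0.66,0.26],255],
[[-0.0,0.0,-0.0],[0.06,0.66,0.26],255],
[[-0.0,0.0,-0.0],[0.06,0.66,0.26],255],
[[-0.0,0.0,-0.0],[0.06,0.66,0.26],255],
```

Request:
{"api": "carry_out", "payload": {
  "targets": [
    [[0,0,0],[-0.07,-0.03,-0.89],255],
    [[0,0,0],[-0.07,-0.03,-0.89],255],
    [[0,0,0],[-0.07,-0.03,-0.89],255],
    [[0,0,0],[-0.07,-0.03,-0.89],255],
    [[0,0,0],[-0.07,-0.03,-0.89],255]
  ]
}}

```text
time_s: 20.1
eef_pos: [0.4976, -0.258, 0.1423]
orientation: [[-0.922, -0.388, 0.001], [-0.388, 0.922, -0.001], [-0.001, -0.002, -1.0]]
contact_force: [0.6, 0.2, -0.4]
gripper_width: 0.033
gripper_force: 30.0
```

Request:
{"api": "carry_out", "payload": {
  "targets": [
    [[0,0,0],[-0.07,-0.03,-0.89],255],
    [[0,0,0],[-0.07,-0.03,-0.89],255],
    [[0,0,0],[-0.07,-0.03,-0.89],255],
    [[0,0,0],[-0.07,-0.03,-0.89],255],
    [[0,0,0],[0,0,0],255]
  ]
}}

```text
time_s: 20.52
eef_pos: [0.5094, -0.2599, 0.2547]
orientation: [[-0.921, -0.388, 0.01], [-0.389, 0.921, -0.008], [-0.006, -0.012, -1.0]]
contact_force: [0.7, -0.5, 0.6]
gripper_width: 0.033
gripper_force: 30.1
```

Request:
{"api": "carry_out", "payload": {
  "targets": [
    [[0.09,-0.66,0.32],[-0.81,0.72,-0.33],255],
    [[0.09,-0.66,0.32],[-0.8,0.75,-0.28],255],
    [[0.09,-0.66,0.32],[-0.79,0.77,-0.23],255],
    [[0.09,-0.66,0.32],[-0.78,0.8,-0.18],255],
    [[0.09,-0.66,0.32],[-0.77,0.82,-0.14],255]
  ]
}}

```text
time_s: 20.93
eef_pos: [0.5761, -0.1099, 0.297]
orientation: [[-0.914, -0.222, 0.34], [-0.215, 0.975, 0.06], [-0.345, -0.018, -0.939]]
contact_force: [-0.7, 0.4, -0.8]
gripper_width: 0.0334
gripper_force: 30.1
```

Request:
{"api": "carry_out", "payload": {
  "targets": [
    [[0.09,-0.66,0.32],[-0.75,0.84,-0.09],255],
    [[0.09,-0.66,0.32],[-0.72,0.87,-0.05],255],
    [[0.09,-0.66,0.32],[-0.7,0.89,-0.01],255],
    [[0,0,0],[0.06,0.66,0.26],255],
    [[0,0,0],[0.06,0.66,0.26],255]
  ]
}}

```text
time_s: 21.35
eef_pos: [0.6176, 0.0183, 0.3112]
orientation: [[-0.841, -0.124, 0.526], [-0.106, 0.992, 0.065], [-0.53, -0.001, -0.848]]
contact_force: [-0.5, -0.2, -0.7]
gripper_width: 0.0333
gripper_force: 30.1
```

Request:
{"api": "carry_out", "payload": {
  "targets": [
    [[0,0,0],[0.06,0.66,0.26],255],
    [[0,0,0],[0.06,0.66,0.26],255],
    [[0,0,0],[0,0,0],255],
    [[0,0,0],[0,0,0],255],
    [[0,0,0],[0,0,0],255]
  ]
}}

```text
time_s: 21.77
eef_pos: [0.6182, 0.0563, 0.296]
orientation: [[-0.842, -0.123, 0.525], [-0.105, 0.992, 0.064], [-0.529, -0.001, -0.849]]
contact_force: [-0.7, 0.2, 0.1]
gripper_width: 0.0333
gripper_force: 30.1
```

Run:
```python
from h import *
st()
T,Q=load(dz=.0087)
plan([(T+[0,0,.013],Q,255,.45),(T+[0,0,.002],Q,255,.3)])
viewer.capture("side"); viewer.capture("top")
ob=ctrl.get_obs(); R=np.array(ob["orientation"]); hd=np.array(ob["eef_pos"])-.0087*R[:,2]; print("exp tip",hd+.057*R[:,0],hd)
for c in("side","top"):
  for q in("pull2_head","pull2_tip"): print(c,[(np.round(d["point"],3).tolist(),round(d["p"],2)) for d in nets.place_of(c,q)])
```

```text
t 21.7667 p [0.6182 0.0563 0.296 ] w 0.0333 gf 30.1 F [-0.7  0.2  0.1] q [ -10.6   -9.4  107.9   11.8   51.4 -112.6]
[[-0.842 -0.123  0.525]
 [-0.105  0.992  0.064]
 [-0.529 -0.001 -0.849]]
-> [0.618 0.056 0.239] rows 4 end [0.618  0.0564 0.2393]
[[-0.0,-0.0,-0.0],[0.25,0.0,0.4],255],
[[-0.0,-0.0,-0.0],[0.25,0.0,0.4],255],
[[-0.0,-0.0,-0.0],[0.25,0.0,0.4],255],
[[-0.0,-0.0,-0.0],[0.25,0.0,0.4],255],
-> [0.618 0.056 0.228] rows 2 end [0.618  0.0564 0.2283]
[[-0.0,-0.0,0.0],[0.1,-0.0,0.16],255],
[[-0.0,-0.0,0.0],[0.1,-0.0,0.16],255],
exp tip [0.56599389 0.04920244 0.27382767] [0.61396546 0.05515229 0.30403242]
side [([0.612, 0.053, 0.304], 0.52), ([0.696, 0.066, 0.115], 0.45)]
side [([0.447, 0.298, 0.059], 0.61), ([0.565, 0.046, 0.269], 0.47)]
top [([0.612, 0.058, 0.302], 0.53), ([0.443, 0.29, 0.09], 0.5)]
top []
```

Request:
{"api": "carry_out", "payload": {
  "targets": [
    [[0,0,0],[0.25,0,0.4],255],
    [[0,0,0],[0.25,0,0.4],255],
    [[0,0,0],[0.25,0,0.4],255],
    [[0,0,0],[0.25,0,0.4],255],
    [[0,0,0],[0,0,0],255]
  ]
}}

```text
time_s: 22.48
eef_pos: [0.6163, 0.0567, 0.2356]
orientation: [[-0.845, -0.123, 0.52], [-0.104, 0.992, 0.065], [-0.524, 0.001, -0.852]]
contact_force: [0.7, -0.4, -0.7]
gripper_width: 0.033
gripper_force: 30.1
```

Request:
{"api": "carry_out", "payload": {
  "targets": [
    [[0,0,0],[0.1,0,0.16],255],
    [[0,0,0],[0.1,0,0.16],255],
    [[0,0,0],[0,0,0],255],
    [[0,0,0],[0,0,0],255]
  ]
}}

```text
time_s: 22.82
eef_pos: [0.6184, 0.0566, 0.2287]
orientation: [[-0.842, -0.123, 0.526], [-0.105, 0.992, 0.065], [-0.53, -0.001, -0.848]]
contact_force: [-0.0, 0.2, 0.0]
gripper_width: 0.0333
gripper_force: 30.1
```

Run:
```python
from h import *
st()
```

```text
t 22.8167 p [0.6184 0.0566 0.2287] w 0.0333 gf 30.1 F [-0.   0.2  0. ] q [ -10.5   -6.   112.6   13.4   43.4 -114.9]
[[-0.842 -0.123  0.526]
 [-0.105  0.992  0.065]
 [-0.53  -0.001 -0.848]]
```

Request:
{"api": "carry_out", "payload": {
  "targets": [
    [[0,0,0],[0,0,0],80],
    [[0,0,0],[0,0,0],80],
    [[0,0,0],[0,0,0],80],
    [[0,0,0],[0,0,0],80],
    [[0,0,0],[0,0,0],80]
  ]
}}

```text
time_s: 23.23
eef_pos: [0.6183, 0.0567, 0.2286]
orientation: [[-0.842, -0.124, 0.526], [-0.105, 0.992, 0.065], [-0.53, -0.001, -0.848]]
contact_force: [-0.1, -0.5, -0.1]
gripper_width: 0.0589
gripper_force: 0.0
```

Request:
{"api": "carry_out", "payload": {
  "targets": [
    [[0,0,0],[-0.06,0,-0.93],0],
    [[0,0,0],[-0.06,0,-0.93],0],
    [[0,0,0],[-0.06,0,-0.93],0],
    [[0,0,0],[0,0,0],0]
  ]
}}

```text
time_s: 23.57
eef_pos: [0.5801, 0.0514, 0.3093]
orientation: [[-0.836, -0.123, 0.534], [-0.106, 0.992, 0.063], [-0.538, -0.004, -0.843]]
contact_force: [0.1, 0.4, 1.1]
gripper_width: 0.0853
gripper_force: 0.0
```

Run:
```python
from h import *
st()
a=viewer.capture("side"); b=viewer.capture("top"); o,A=rails()
for c in("side","top"):
  for q in("pull2_head","pull2_tip","ring_mid","feed_ring","glue"): print(c,q,[(np.round(d["point"],3).tolist(),np.round((np.array(d["point"])-o)@A,3).tolist(),round(d["p"],2)) for d in nets.place_of(c,q)])
out=[]
for c,im in(("side",a),("top",b)):
    g=cv2.cvtColor(im,cv2.COLOR_BGR2GRAY)
    ctr=proj(c,[[.447,.301,.073]])[0]; print(c,ctr)
    x0,y0=(ctr-20).astype(int); sub=g[y0:y0+40,x0:x0+40]
    m=(sub<60).astype(np.uint8); n,l,s,ce=cv2.connectedComponentsWithStats(m); k=1+s[1:,4].argmax()
    bx=s[k]; hull=cv2.convexHull(np.argwhere(l==k)[:,::-1].astype(np.int32)); e=cv2.minEnclosingCircle(hull); M=cv2.moments(hull)
    cm=np.array([M["m10"]/M["m00"],M["m01"]/M["m00"]])+[x0,y0]
    print("box",bx+[x0,y0,0,0,0],"hull c",cm,"world top/mid",unproj(c,[cm],.073),unproj(c,[cm],.063),e[1])
    out.append(cv2.resize(im[y0:y0+40,x0:x0+40],(300,300),interpolation=cv2.INTER_NEAREST))
out.append(cv2.resize(a[125:205,165:285],None,fx=2,fy=300/80,interpolation=cv2.INTER_CUBIC)[:300,:200])
p=cv2.resize(a[130:195,175:265],(400,290),interpolation=cv2.INTER_CUBIC); q=cv2.resize(b[120:200,190:260],(254,290),interpolation=cv2.INTER_CUBIC)
top=np.hstack(out[:2]); bot=np.hstack([p,q]); W=max(top.shape[1],bot.shape[1])
cv2.imwrite("pics/q3.png",np.vstack([cv2.copyMakeBorder(i,0,0,0,W-i.shape[1],0) for i in(top,bot)]))
```

```text
t 23.5667 p [0.5801 0.0514 0.3093] w 0.0853 gf 0.0 F [0.1 0.4 1.1] q [ -12.2  -16.7  112.6   12.5   53.7 -114.1]
[[-0.836 -0.123  0.534]
 [-0.106  0.992  0.063]
 [-0.538 -0.004 -0.843]]
side pull2_head [([0.692, 0.067, 0.183], [0.114, 0.002, 0.012], 0.5), ([0.501, 0.044, 0.272], [-0.098, 0.002, 0.001], 0.25)]
side pull2_tip [([0.664, 0.06, 0.132], [0.112, -0.002, -0.045], 0.48), ([0.722, 0.067, 0.165], [0.148, -0.003, 0.011], 0.17)]
side ring_mid [([0.447, 0.299, 0.058], [-0.017, 0.262, -0.198], 0.73)]Traceback (most recent call last):
  File "<stdin>", line 5, in <module>
ValueError: it knows: glue, pull0_head, pull0_tip, pull1_head, pull1_tip, pull2_head, pull2_tip, rails, rails_stop, rails_top, ring_mid, screwdriver, speed_mark, vise
```

Run:
```python
from h import *
a=viewer.capture("side"); b=viewer.capture("top")
for c in("side","top"):
  for q in("ring_mid","speed_mark"): print(c,q,[(np.round(d["point"],3).tolist(),round(d["p"],2)) for d in nets.place_of(c,q)])
out=[]
for c,im in(("side",a),("top",b)):
    g=cv2.cvtColor(im,cv2.COLOR_BGR2GRAY)
    ctr=proj(c,[[.447,.301,.073]])[0]; print(c,ctr)
    x0,y0=(ctr-20).astype(int); sub=g[y0:y0+40,x0:x0+40]
    m=(sub<60).astype(np.uint8); n,l,s,ce=cv2.connectedComponentsWithStats(m); k=1+s[1:,4].argmax()
    hull=cv2.convexHull(np.argwhere(l==k)[:,::-1].astype(np.int32)); M=cv2.moments(hull)
    cm=np.array([M["m10"]/M["m00"],M["m01"]/M["m00"]])+[x0,y0]
    print("box",s[k]+[x0,y0,0,0,0],"hull c",cm,"world top/mid",unproj(c,[cm],.073),unproj(c,[cm],.063))
    cr=cv2.resize(im[y0:y0+40,x0:x0+40],(300,300),interpolation=cv2.INTER_NEAREST)
    t=np.linspace(0,2*np.pi,60); P=proj(c,np.c_[.447+.026*np.cos(t),.301+.026*np.sin(t),0*t+.073])
    cv2.polylines(cr,[((P+.5-[x0,y0])*7.5).astype(np.int32)],True,(0,0,255),1); out.append(cr)
p=cv2.resize(a[130:195,175:265],(400,290),interpolation=cv2.INTER_CUBIC); q=cv2.resize(b[120:200,190:260],(254,290),interpolation=cv2.INTER_CUBIC)
top=np.hstack(out); bot=np.hstack([p,q])
cv2.imwrite("pics/q3.png",np.vstack([cv2.copyMakeBorder(i,0,0,0,654-i.shape[1],0) for i in(top,bot)]))
```

```text
side ring_mid []
side speed_mark [([0.441, 0.288, 0.087], 0.58)]
top ring_mid [([0.448, 0.3, 0.063], 0.73), ([0.439, 0.289, 0.089], 0.53)]
top speed_mark [([0.439, 0.289, 0.09], 0.37)]
side [131.5714707  188.75591839]
box [127 191  12   7  47] hull c [132.92592593 194.34074074] world top/mid [[0.43264308 0.26691882 0.073     ]] [[0.44022082 0.28297375 0.063     ]]
top [150.89167933 233.21411939]
box [146 226  16  15 112] hull c [153.28739003 233.06647116] world top/mid [[0.44754654 0.29274995 0.073     ]] [[0.44775565 0.29519155 0.063     ]]
```

View pics/q3.png

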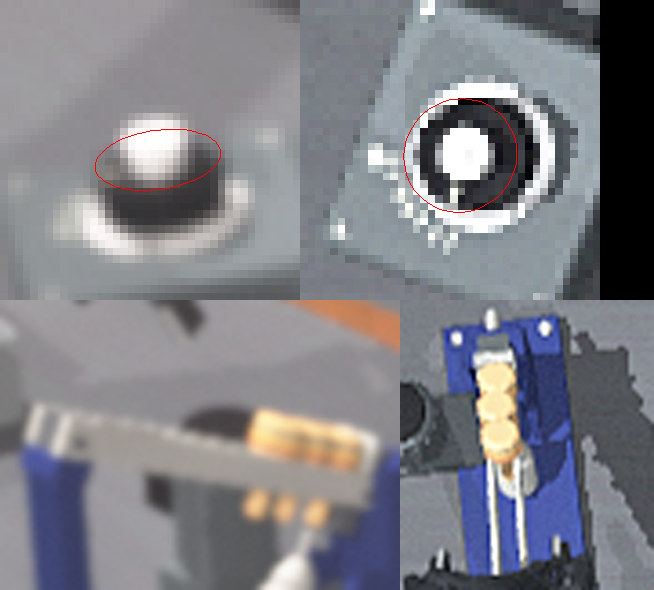

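Run:
```python
from h import *
print(unproj("top",[[151.57,232.9]],.088),unproj("top",[[153.7,233.3]],.053))
x0,y0=(proj("side",[[.447,.301,.073]])[0]-20).astype(int)
for (u,v,z) in((154,140,.086),(163,200,.056)): print(unproj("side",[[x0+u/7.5-.5,y0+v/7.5-.5]],z))
# subpixel fits: bright knob centroid, top
g=cv2.cvtColor(viewer.capture("top"),cv2.COLOR_BGR2GRAY)
ys,xs=np.mgrid[225:241,143:161]; s=g[225:241,143:161]
m=(np.hypot(xs-151.6,ys-232.9)<5.2); w=np.clip(s.astype(float)-110,0,None)*m
print(unproj("top",[[(w*xs).sum()/w.sum(),(w*ys).sum()/w.sum()]],.088))
```

```text
[[0.44777172 0.29497804 0.088     ]] [[0.44715851 0.29616104 0.053     ]]
[[0.44384958 0.2953455  0.086     ]]
[[0.44443099 0.29666997 0.056     ]]
[[0.4474069  0.29556962 0.088     ]]
```

Run:
```python
from h import *
R=down(7)
plan([((.51,.18,.31),R,0),((.4465,.2965,.16),R,0)])
```

```text
-> [0.51 0.18 0.31] rows 5 end [0.51 0.18 0.31]
[[0.0,1.06,0.0],[0.27,0.9,-0.23],0],
[[0.0,1.06,0.0],[0.29,0.9,-0.2],0],
[[0.0,1.06,0.0],[0.31,0.9,-0.17],0],
[[0.0,1.06,0.0],[0.33,0.9,-0.13],0],
[[0.0,1.06,0.0],[0.34,0.9,-0.1],0],
-> [0.446 0.296 0.16 ] rows 6 end [0.4465 0.2965 0.16  ]
[[-0.0,-0.0,0.0],[0.27,0.68,0.83],0],
[[-0.0,-0.0,0.0],[0.27,0.69,0.83],0],
[[-0.0,-0.0,0.0],[0.27,0.68,0.83],0],
[[-0.0,-0.0,0.0],[0.27,0.69,0.83],0],
[[-0.0,-0.0,0.0],[0.27,0.68,0.83],0],
[[-0.0,-0.0,0.0],[0.27,0.69,0.83],0],
```

Request:
{"api": "carry_out", "payload": {
  "targets": [
    [[0,0.98,0],[0.27,0.9,-0.23],0],
    [[0,0.98,0],[0.29,0.9,-0.2],0],
    [[0,0.98,0],[0.31,0.9,-0.17],0],
    [[0,0.98,0],[0.33,0.9,-0.13],0],
    [[0,0.98,0],[0.34,0.9,-0.1],0]
  ]
}}

```text
time_s: 24.58
eef_pos: [0.5095, 0.1806, 0.3106]
orientation: [[-0.991, -0.124, 0.042], [-0.123, 0.992, 0.004], [-0.042, -0.002, -0.999]]
contact_force: [1.0, -0.5, -0.4]
gripper_width: 0.085
gripper_force: 0.0
```

Request:
{"api": "carry_out", "payload": {
  "targets": [
    [[0,0.4,0],[0.27,0.68,0.83],0],
    [[0,0,0],[0.27,0.68,0.83],0],
    [[0,0,0],[0.27,0.68,0.83],0],
    [[0,0,0],[0.27,0.68,0.83],0],
    [[0,0,0],[0.27,0.68,0.83],0]
  ]
}}

```text
time_s: 25.0
eef_pos: [0.458, 0.2766, 0.1833]
orientation: [[-0.992, -0.124, 0.003], [-0.124, 0.992, -0.0], [-0.003, -0.001, -1.0]]
contact_force: [1.1, -0.6, 0.7]
gripper_width: 0.0857
gripper_force: 0.0
```

Request:
{"api": "carry_out", "payload": {
  "targets": [
    [[0,0,0],[0.27,0.68,0.83],0],
    [[0,0,0],[0,0,0],0],
    [[0,0,0],[0,0,0],0]
  ]
}}

```text
time_s: 25.25
eef_pos: [0.4466, 0.295, 0.158]
orientation: [[-0.992, -0.126, -0.0], [-0.126, 0.992, -0.002], [0.001, -0.002, -1.0]]
contact_force: [0.4, 0.2, 1.2]
gripper_width: 0.0853
gripper_force: 0.0
```

Run:
```python
from h import *
st(); R=down(7)
plan([((.4465,.2965,.10),R,0,.7),((.4465,.2965,.058),R,0,.5)])
```

```text
t 25.25 p [0.4466 0.295  0.158 ] w 0.0853 gf 0.0 F [0.4 0.2 1.2] q [ 2.060e+01  7.200e+00  1.022e+02 -1.000e-01  7.070e+01 -7.660e+01]
[[-0.992 -0.126 -0.   ]
 [-0.126  0.992 -0.002]
 [ 0.001 -0.002 -1.   ]]
-> [0.446 0.296 0.1  ] rows 3 end [0.4465 0.2965 0.1   ]
[[-0.01,-0.0,0.01],[-0.0,0.02,0.64],0],
[[-0.01,-0.0,0.01],[-0.0,0.02,0.64],0],
[[-0.01,-0.0,0.01],[-0.0,0.02,0.64],0],
-> [0.446 0.296 0.058] rows 3 end [0.4465 0.2965 0.058 ]
[[0.0,0.0,0.0],[0.0,-0.0,0.47],0],
[[0.0,0.0,0.0],[0.0,-0.0,0.47],0],
[[0.0,0.0,0.0],[0.0,-0.0,0.47],0],
```

Request:
{"api": "carry_out", "payload": {
  "targets": [
    [[0,0,0],[0,0.01,0.8],0],
    [[0,0,0],[0,0.01,0.8],0],
    [[0,0,0],[0,0,0.7],0],
    [[0,0,0],[0,0,0.6],0],
    [[0,0,0],[0,0,0.4],0]
  ]
}}

```text
time_s: 25.67
eef_pos: [0.4495, 0.2946, 0.0605]
orientation: [[-0.992, -0.122, 0.004], [-0.122, 0.992, -0.0], [-0.004, -0.001, -1.0]]
contact_force: [-0.0, -0.6, -0.0]
gripper_width: 0.0854
gripper_force: 0.0
```

Request:
{"api": "carry_out", "payload": {
  "squeeze": 25,
  "targets": [
    [[0,0,0],[0,0,0],60],
    [[0,0,0],[0,0,0],60],
    [[0,0,0],[0,0,0],90],
    [[0,0,0],[0,0,0],110]
  ]
}}

```text
time_s: 26.0
eef_pos: [0.45, 0.2982, 0.0636]
orientation: [[-0.993, -0.122, 0.007], [-0.122, 0.993, 0.006], [-0.007, 0.005, -1.0]]
contact_force: [-1.6, 8.1, 2.3]
gripper_width: 0.0504
gripper_force: 25.9
```

Request:
{"api": "carry_out", "payload": {
  "targets": [
    [[0,0,0],[0,0,0],130],
    [[0,0,0],[0,0,0],130]
  ]
}}

```text
time_s: 26.17
eef_pos: [0.45, 0.2982, 0.0636]
orientation: [[-0.992, -0.123, 0.007], [-0.123, 0.992, 0.006], [-0.008, 0.005, -1.0]]
contact_force: [-1.8, 7.8, 2.9]
gripper_width: 0.0503
gripper_force: 26.0
```

Run:
```python
from h import *
st(); print(ctrl.get_obs()["ft_torque"])
```

```text
t 26.1667 p [0.45   0.2982 0.0636] w 0.0503 gf 26.0 F [-1.8  7.8  2.9] q [ 20.6  14.8 105.3   0.2  59.3 -76.5]
[[-0.992 -0.123  0.007]
 [-0.123  0.992  0.006]
 [-0.008  0.005 -1.   ]]
[ 1.50573839  0.39556925 -0.01893077]
```

Request:
{"api": "carry_out", "payload": {
  "squeeze": 35,
  "targets": [
    [[0,0,0],[0.08,0.09,0],150],
    [[0,0,0],[0,0,0],150],
    [[0,0,0.5],[0,0,0],150],
    [[0,0,0.8],[0,0,0],150],
    [[0,0,0.8],[0,0,0],150]
  ]
}}

```text
time_s: 26.58
eef_pos: [0.4499, 0.2978, 0.0638]
orientation: [[-0.995, 0.099, 0.012], [0.099, 0.995, 0.0], [-0.012, 0.001, -1.0]]
contact_force: [5.2, -4.3, 3.0]
gripper_width: 0.0499
gripper_force: 37.0
```

Run:
```python
from h import *
st(); print(ctrl.get_obs()["ft_torque"])
```

```text
t 26.5833 p [0.4499 0.2978 0.0638] w 0.0499 gf 37.0 F [ 5.2 -4.3  3. ] q [ 20.8  14.7 105.4  -0.3  59.2 -63.3]
[[-0.995  0.099  0.012]
 [ 0.099  0.995  0.   ]
 [-0.012  0.001 -1.   ]]
[-0.55499895 -1.0314447   0.05359159]
```

Request:
{"api": "carry_out", "payload": {
  "targets": [
    [[0,0,0.9],[-0.08,-0.05,0],150],
    [[0,0,0.9],[0,0,0],150],
    [[0,0,0.9],[0,0,0],150],
    [[0,0,0.9],[0,0,0],150],
    [[0,0,0.9],[0,0,0],150]
  ]
}}

```text
time_s: 27.0
eef_pos: [0.4495, 0.2963, 0.0636]
orientation: [[-0.841, 0.541, 0.006], [0.541, 0.841, -0.0], [-0.006, 0.003, -1.0]]
contact_force: [-2.3, -2.7, 9.4]
gripper_width: 0.0499
gripper_force: 37.7
```

Run:
```python
from h import *
st(); print(ctrl.get_obs()["ft_torque"])
```

```text
t 27.0 p [0.4495 0.2963 0.0636] w 0.0499 gf 37.7 F [-2.3 -2.7  9.4] q [ 20.6  14.8 105.4  -0.2  59.5 -36.6]
[[-0.841  0.541  0.006]
 [ 0.541  0.841 -0.   ]
 [-0.006  0.003 -1.   ]]
[-0.4859994   0.57029225  0.08533405]
```

Request:
{"api": "carry_out", "payload": {
  "targets": [
    [[0,0,0.8],[0,0,0],150],
    [[0,0,0.8],[0,0,0],150],
    [[0,0,0.8],[0,0,0],150],
    [[0,0,0.7],[0,0,0],150],
    [[0,0,0.6],[0,0,0],150]
  ]
}}

```text
time_s: 27.42
eef_pos: [0.4487, 0.2955, 0.0636]
orientation: [[-0.576, 0.818, 0.004], [0.818, 0.576, -0.002], [-0.004, 0.002, -1.0]]
contact_force: [-5.7, -7.6, 13.9]
gripper_width: 0.0497
gripper_force: 38.2
```

Run:
```python
from h import *
st(); print(ctrl.get_obs()["ft_torque"])
```

```text
t 27.4167 p [0.4487 0.2955 0.0636] w 0.0497 gf 38.2 F [-5.7 -7.6 13.9] q [ 20.6  14.7 105.4  -0.2  59.7 -14.4]
[[-0.576  0.818  0.004]
 [ 0.818  0.576 -0.002]
 [-0.004  0.002 -1.   ]]
[-1.01914104  1.06372948  0.07188598]
```

Request:
{"api": "carry_out", "payload": {
  "targets": [
    [[0,0,0.5],[0,0,0],150],
    [[0,0,0.3],[0,0,0],150],
    [[0,0,0],[0,0,0],150]
  ]
}}

```text
time_s: 27.67
eef_pos: [0.4485, 0.2954, 0.0636]
orientation: [[-0.507, 0.862, 0.004], [0.862, 0.507, -0.002], [-0.004, 0.002, -1.0]]
contact_force: [-6.1, -7.4, 14.6]
gripper_width: 0.0501
gripper_force: 38.2
```

Run:
```python
from h import *
st(); print(ctrl.get_obs()["ft_torque"])
```

```text
t 27.6667 p [0.4485 0.2954 0.0636] w 0.0501 gf 38.2 F [-6.1 -7.4 14.6] q [ 20.6  14.7 105.4  -0.2  59.7  -9.8]
[[-0.507  0.862  0.004]
 [ 0.862  0.507 -0.002]
 [-0.004  0.002 -1.   ]]
[-1.07998629  1.10089203  0.0020646 ]
```

Request:
{"api": "carry_out", "payload": {
  "targets": [
    [[0,0,0.4],[0,0,0],150],
    [[0,0,0.3],[0,0,0],150],
    [[0,0,0],[0,0,0],150]
  ]
}}

```text
time_s: 27.92
eef_pos: [0.4491, 0.2935, 0.0633]
orientation: [[-0.444, 0.896, 0.004], [0.896, 0.444, -0.007], [-0.008, 0.001, -1.0]]
contact_force: [-3.1, -14.6, 13.0]
gripper_width: 0.0499
gripper_force: 38.6
```

Run:
```python
from h import *
st(); print(ctrl.get_obs()["ft_torque"])
```

```text
t 27.9167 p [0.4491 0.2935 0.0633] w 0.0499 gf 38.6 F [ -3.1 -14.6  13. ] q [ 20.5  14.8 105.4  -0.5  59.7  -5.6]
[[-0.444  0.896  0.004]
 [ 0.896  0.444 -0.007]
 [-0.008  0.001 -1.   ]]
[-2.47968942  0.77633435  0.01237725]
```

Request:
{"api": "carry_out", "payload": {
  "targets": [
    [[0,0,0],[0,0,0],0],
    [[0,0,0],[0,0,0],0],
    [[0,0,0],[0,0,0],0],
    [[0,0,0],[0,0,0],0],
    [[0,0,0],[0,0,0],0]
  ]
}}

```text
time_s: 28.33
eef_pos: [0.4479, 0.2963, 0.0608]
orientation: [[-0.443, 0.896, 0.003], [0.896, 0.443, -0.0], [-0.002, 0.003, -1.0]]
contact_force: [0.2, -0.1, -0.1]
gripper_width: 0.0856
gripper_force: 0.0
```

Request:
{"api": "carry_out", "payload": {
  "targets": [
    [[0,0,0],[0,0,-0.6],0],
    [[0,0,0],[0,0,-0.9],0],
    [[0,0,0],[0,0,-0.9],0],
    [[0,0,0],[0,0,-0.9],0],
    [[0,0,0],[0,0,-0.9],0]
  ]
}}

```text
time_s: 28.75
eef_pos: [0.4471, 0.2962, 0.1878]
orientation: [[-0.443, 0.896, 0.003], [0.896, 0.443, -0.0], [-0.002, 0.002, -1.0]]
contact_force: [0.9, -0.1, 0.3]
gripper_width: 0.0852
gripper_force: 0.0
```

Request:
{"api": "carry_out", "payload": {
  "targets": [
    [[0,0,0],[0.7,0.7,-0.9],0],
    [[0,0,0],[0.7,0.7,-0.5],0],
    [[0,0,0],[0.7,0.7,0],0],
    [[0,0,0],[0.7,0.7,0],0],
    [[0,0,0],[0,0,0],0]
  ]
}}

```text
time_s: 29.17
eef_pos: [0.4859, 0.4126, 0.228]
orientation: [[-0.446, 0.895, 0.003], [0.895, 0.446, 0.002], [0.0, 0.004, -1.0]]
contact_force: [-0.2, 1.1, -0.5]
gripper_width: 0.0853
gripper_force: 0.0
```

Run:
```python
from h import *
st(); b=viewer.capture("top"); viewer.capture("side"); o,A=rails()
for c in("top","side"):
  for q in("speed_mark","pull0_head","glue","screwdriver"): print(c,q,[(np.round(d["point"],3).tolist(),np.round((np.array(d["point"])-o)@A,3).tolist(),round(d["p"],2)) for d in nets.place_of(c,q)])
a=cv2.imread("pics/top0.png")
cv2.imwrite("pics/end.png",np.vstack([np.hstack([cv2.resize(i[213:253,131:171],(300,300),interpolation=cv2.INTER_CUBIC) for i in(a,b)]),cv2.resize(b[115:265,100:400],(600,300))]))
```

```text
t 29.1667 p [0.4859 0.4126 0.228 ] w 0.0853 gf 0.0 F [-0.2  1.1 -0.5] q [29.5 18.2 81.1 -0.  80.5  3. ]
[[-0.446  0.895  0.003]
 [ 0.895  0.446  0.002]
 [ 0.     0.004 -1.   ]]
top speed_mark [([0.438, 0.29, 0.092], [-0.041, 0.254, -0.173], 0.57)]
top pull0_head [([0.822, -0.164, 0.018], [0.279, -0.244, -0.086], 0.53), ([0.75, 0.073, 0.151], [0.18, 0.0, 0.012], 0.43)]
top glue [([0.466, -0.107, -0.002], [-0.016, -0.143, -0.266], 0.49)]
top screwdriver [([0.732, -0.25, 0.002], [0.199, -0.319, -0.147], 0.73)]
side speed_mark [([0.502, 0.047, 0.27], [-0.096, 0.005, 0.0], 0.72), ([0.665, 0.063, 0.132], [0.114, 0.001, -0.045], 0.61), ([0.443, 0.288, 0.083], [-0.033, 0.251, -0.179], 0.51)]
side pull0_head [([0.751, 0.074, 0.149], [0.182, 0.001, 0.011], 0.65), ([0.825, -0.168, 0.02], [0.281, -0.249, -0.083], 0.62), ([0.467, -0.11, 0.0], [-0.017, -0.147, -0.263], 0.47)]
side glue [([0.465, -0.11, 0.0], [-0.019, -0.146, -0.264], 0.85)]
side screwdriver [([0.732, -0.254, -0.0], [0.199, -0.322, -0.149], 0.92), ([0.758, 0.075, 0.131], [0.197, 0.001, -0.002], 0.17)]
```

View pics/end.png

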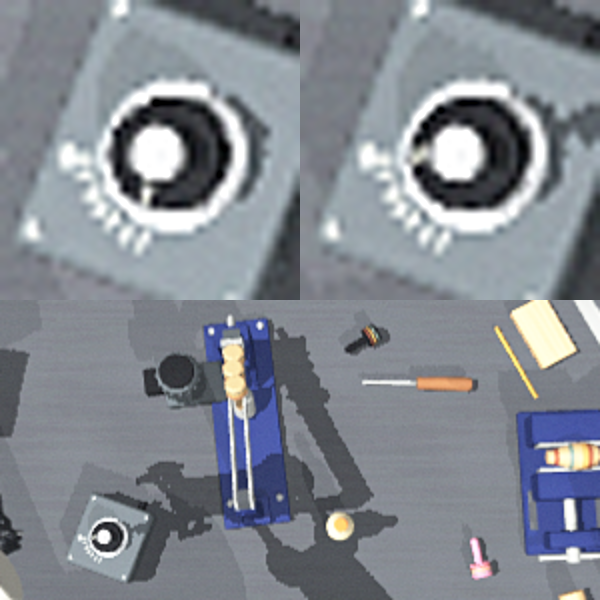

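Run:
```python
from h import *
b=viewer.capture("top"); a=cv2.imread("pics/top0.png")
def c(im,u,v,r=2.2):
    g=cv2.cvtColor(im,cv2.COLOR_BGR2GRAY).astype(float); x,y=131+u/7.5-.5,213+v/7.5-.5
    ys,xs=np.mgrid[:g.shape[0],:g.shape[1]]; w=np.clip(g-90,0,None)*(np.hypot(xs-x,ys-y)<r)
    return unproj("top",[[(w*xs).sum()/w.sum(),(w*ys).sum()/w.sum()]],.0735)[0,:2]
P=c(a,147,190,1.7);Q=c(b,117,157,1.7)
for C in((.449,.297),(.4475,.2956),(.4475,.298),(.449,.2956)):
    d0,d1=P-C,Q-C; print(C,"r",np.linalg.norm(d0).round(4),np.linalg.norm(d1).round(4),"ang",np.degrees(np.arctan2(*d0[::-1])-np.arctan2(*d1[::-1])).round(1)%360)
print(P,Q)
```

```text
(0.449, 0.297) r 0.0203 0.0208 ang 66.5
(0.4475, 0.2956) r 0.0194 0.0221 ang 65.5
(0.4475, 0.298) r 0.0186 0.0197 ang 72.1
(0.449, 0.2956) r 0.0208 0.0222 ang 63.2
[0.42960676 0.3029987 ] [0.44671175 0.31764932]
```

```bash
python3 -c "
from h import *
print(ctrl.sign_off())"
```

```text
the job is handed in; nothing more can be done
None
```

The job is handed in at about 29 s of the 72 s allowed: all three pulls hang head up at the stop and the gripper is clear of everything. The feed ring was turned clockwise about 66° by the camera (62° needed), ending where the side force jumped as at a hard stop. The speed knob, glue bottle and screwdriver show no movement in the camera readings. `sign_off` returned no verdict.

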